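# Flip a balance bike's kickstand down and hold the frame plumb

### The job

The rear half of a child's wooden balance bike leans against the dark wooden bracket with its kickstand folded up. Push the kickstand down past its spring's dead centre until it snaps fully down against its stop, then take the frame by its saddle rail, stand it upright clear of the bracket on its wheel and front foot, and finish while still holding it there steadily, since without your hand it would tip over and I want to measure the gap under the stand's foot. Do not let the frame fall over, and leave the other loose things on the bench where they are.

Things in the scene. Friction and masses are not known exactly. Their poses are not given: they have to be found in the camera images.
- frame: Rear half of a wooden balance bike, loose, 0.7 kg: 24 mm pale plywood frame, 204 mm long, 197 mm high. Origin: on its ground line (underside when upright), middle plane. Own axes: x forward from wheel to front foot, y left (kickstand side), z up. Starts leaning 0.35 rad about its x, top away from the robot on the bracket's edge, kickstand side towards the robot, wheel to the robot's right.
- rail (a point): Centre of the saddle rail, the plain plywood bar along the frame's top: 114 mm long along the frame's x, 24 mm thick (y), 32 mm high. Frame's axes; own x = 15, y = 0, z = 181 mm of the frame. At the start the bracket's edge is about 25 mm below the rail's underside; its flat sides are otherwise free.
- kickstand (a joint): Swing of the kickstand about its pivot (axis along the frame's y). 0: folded, leg pointing backwards beside the wheel, 10 degrees above level; grows as the leg swings down; 1.92: fully down on its stop, pointing 10 degrees forward of down. A spring pulls it to either end, dead centre 0.96: a push of about 4 N on the foot starts it, and past dead centre it snaps down by itself.
- stand_pivot (a point): Point on the kickstand's pivot axis, own x = 2, y = 34, z = 92 mm of the frame; frame's axes. The leg is a round aluminium bar of 10 mm diameter from here to its foot.
- stand_foot (a point): Centre of the kickstand's black rubber foot (knob of 16 mm diameter, 28 mm long along the leg), 70 mm from the pivot axis, at own y = 43 mm of the frame. With the leg down and the frame upright the foot clears the bench by 15 mm.
- wheel_bottom (a point): Ground line under the wheel, own x = -72, y = 0, z = 0 of the frame: height 0 when the frame is upright with the wheel on the bench. Wheel diameter 100 mm, tyre 20 mm wide with a round tread of 10 mm radius, so the frame rolls sideways about its line y = 0, z = 10 mm. The axle is clamped: the wheel does not turn. Its nuts reach y = +-29 mm.
- front_foot (a point): Ground line under the black rubber front foot, own x = 68, y = 0, z = 0 of the frame: height 0 when the frame is upright with this foot on the bench. The foot is 20 mm wide, rounded to 10 mm radius like the tyre.
- bracket: Dark wooden right-angle bracket screwed to the bench: upright 18 mm board, 150 mm wide, 128 mm high, with base and braces behind it, 103 mm deep in all. Origin: bench level, middle of the upright's front face. Own x from front face to rear, y along the board, z up. It does not move.
- tape_measure: Yellow tape measure, 38 x 97 x 66 mm, loose on the bench nearer the robot. Leave it alone. Origin: centre of its underside.
- pliers: Red-handled pliers, 175 mm long, loose on the bench. Leave them alone. Origin: under their middle.
- screw_jar: Glass jar of screws with a yellow lid, 68 mm diameter, 84 mm high, loose at the back of the bench beside the vice. Leave it alone. Origin: centre of its underside.

How it is judged:
On the way, in this order (a step that is already met when the one before it is completed fails the run):
1. the kickstand is fully down against its stop while the frame still leans (value of joint kickstand above 1.8 rad and angle between frame's own z axis and vertical above 0.2 rad), for 0.2 s.
2. the frame is upright in the gripper, clear of the bracket, wheel and front foot on the bench (value of joint kickstand above 1.8 rad and angle between frame's own z axis and vertical below 0.07 rad and height (world z) of each of wheel_bottom, front_foot below 0.007 m and height (world z) of stand_foot above 0.011 m and contact force between frame and bracket below 0.05 N and contact force between the fingers and frame above 3 N), for 0.3 s.
At the end, for the whole second after the job is handed in: The kickstand is fully down (past 1.8 rad); the frame stands within 0.07 rad (4 degrees) of vertical with wheel and front foot within 7 mm of the bench, does not touch the bracket, has its kickstand's foot clear of the bench, is at rest, and is held between the fingers (at least 3 N of contact) (all of step 2 and linear speed of frame below 0.02 m/s and angular speed of frame below 0.1 rad/s); the arm keeps its last pose, push and grip.
It fails at once if the frame falls over (angle between frame's own z axis and vertical above 0.75 rad).
It fails at once if the tape measure, the pliers or the screw jar is pushed away (distance of any of tape_measure, pliers, screw_jar from where it was at the start of the episode above 0.03 m).
It also fails if it takes over 48 s, if anything falls off the work surface, if the arm or the gripper's body presses on something with over 40 N, if the wrist force passes 120 N, or if a joint passes its speed limit or range.

### The arm

A 7-joint arm with a two-finger parallel gripper is mounted at the origin on the work surface; the furniture and walls round the work are solid. World frame = base frame: x ahead of the robot, y to its left, z up, the work surface at z = 0. Lengths are in m, angles in rad, forces in N, time in s.
With the tool pointing down it reaches from about 0.4 to 0.85 m from the base axis. Payload 10.4 kg.
Tool frame: the origin (TCP) lies on the centre line of the jaws, within the pads' length; the fingertips stand 22 mm ahead of it and the grasp point (between the pads) lies 3 mm ahead of it; x points along the fingers, y is the direction in which the jaws open and shut, and the axes are right-handed (so a half turn about x gives the same grasp; the last joint's range is limited). The gripper opens to 87 mm and grips with 3 to 60 N. Pads are 19 mm wide; open, the fingers measure 117 mm over their backs; the gripper's body (75 mm by 190 mm) begins 51 mm behind the grasp point.
Start: joints at [-1.209, 0.332, -0.065, 1.46, 0.022, 1.35, -0.088], TCP at [0.235, 0.579, 0.245] pointing down, gripper open.
Joint ranges: [-2.6, 2.6], [-0.5, 2.12], [-1.47, 1.34], [0.16, 2.42], [-1.27, 4.41], [0.06, 2.06], [-2.6, 2.6]. Speed limits (rad/s): [2.22, 2.22, 2.79, 2.79, 3.14, 3.14, 3.14].

### API

Orientations are given as a unit quaternion [x, y, z, w].
In Python, from bench import * gives the robot as it stands.
- The arm moves only by the tool arm_command, never from a script. Its argument "targets" is one flat list of numbers, 7 for each row, row after row: the turn, a rotation vector about the tool's x, y, z in units of 45 degrees (1.0 is 45 degrees), then the shift along the tool's x, y, z in units of 25 mm (1.0 is 25 mm), then the opening, from 0 (shut) to 1 (fully open). In form: [wx, wy, wz, tx, ty, tz, fingers, wx, wy, wz, tx, ty, tz, fingers, ...]. A call has 1 to 12 rows; each row shifts and turns the pose as measured when the row begins, along the tool's axes as they then stand; what a row does not reach is not made up. A row lasts 1/12 s, in which the tool goes at most 41.7 mm and 7.16 degrees, less where a joint would pass 70% of its speed; a pose out of reach is approached as far as the arm can. A call with a number of a shift or a turn outside -1 to 1 is refused whole. A call with a gripper value outside its range is refused whole. The fingers move at their own pace and stop on an object; "newtons" is the grip in N (left out, the last holds). Time passes only in rows, so rows that do not move let the fingers close. It gives the time, the measured TCP pose, the force and the opening at its end, in the units of the state.
- read_state(): the state, without advancing time (a new reading comes with each control period).
- camera(name): name is "scene" or "top" or "wrist"; returns the picture (384x512x3 uint8, red, green, blue); there is no depth.
- calibration(name): a dict with "camera_matrix" (3x3 intrinsics, pixels), "R" (3x3) and "t" (3): a world point X has camera coordinates R X + t; the wrist camera has in their place "tool_from_camera" (4x4, takes a point from camera to tool coordinates, whose origin is the TCP and whose axes are the tool frame's). Camera axes: x right, y down, z forward; pixel columns grow to the right and rows downward; lengths in m; the calibration is good to about 2 mm. A picture is of the moment at which its call begins: read the wrist's pose just before it. calibration takes no time and is no camera call.
- close_job(): hands the job in, once; it reports no verdict.
The state is a dict: "time": time; "joint_positions": joint angles; "joint_vel": joint speeds; "joint_torque": joint torques, N m; "ee_pos": TCP position; "eef_rot": TCP orientation; "ft_force": force on the tool from outside, world axes, zero at the start; "torque": the same for the moment, N m; "width": finger opening in m.
Only numpy, scipy, OpenCV 4.12 (cv2) and the standard library are available. Lean on these libraries where they do the work, as an engineer would, in place of code of your own. Each camera call takes 0.05 s, during which the arm holds its last target.

## Working session

There is one attempt and no reset: what is moved stays moved. The work goes in short steps, Python scripts to look and compute and a tool call to move; the robot and the scene stay as the last step left them, time stands still between calls to the robot, and variables do not carry over. Pictures are saved under pics/ and viewed, and the job is handed in when it is done.

Besides the shell and the picture viewer there is one more tool, called as a command line: name --argument value ..., lists and objects as JSON in quotes. arm_command: Moves the arm, as the interface text tells. Shifts and turns lie within -1 to 1; 1 stands for 25 mm of shift or 45 degrees of turn. Its arguments: {"type":"object","properties":{"targets":{"type":"array","items":{"type":"number","minimum":-1,"maximum":1}},"newtons":{"type":"number"}},"required":["targets"]}

```bash
mkdir -p pics; ls
python3 - <<'E'
from bench import *
import cv2,json
s=read_state();print({k:(v if not hasattr(v,'round') else v) for k,v in s.items()})
for n in("scene","top","wrist"):
    im=camera(n);cv2.imwrite(f"pics/{n}0.png",im[:,:,::-1])
    print(n,calibration(n))
E
```

```text
pics
{'time': 0.0, 'joint_positions': array([-1.20861931,  0.33285104, -0.06470792,  1.46097234,  0.02158987,
        1.34993759, -0.08848589]), 'joint_vel': array([ 3.79537953e-04, -2.18858132e-04,  3.56119784e-04,  3.62466075e-04,
        4.16112541e-05, -1.71477312e-03, -1.06330481e-04]), 'joint_torque': array([ 2.21764244e-04, -6.23248029e+01,  2.49593711e-02, -3.89907432e+01,
       -6.13855803e-02,  3.96631763e-02,  1.44051601e-04]), 'ee_pos': array([0.23445013, 0.57894669, 0.24375215]), 'eef_rot': array([ 0.13467247,  0.69414241, -0.13570211,  0.69398457]), 'ft_force': array([0.20389356, 0.99819394, 0.22991191]), 'torque': array([ 0.00327498, -0.08840794, -0.02468951]), 'width': 0.08724480807939988}
scene {'camera_matrix': array([[372.55305758,   0.        , 254.31559745],
       [  0.        , 372.55305758, 193.70826735],
       [  0.        ,   0.        ,   1.        ]]), 'R': array([[ 0.90308484, -0.42922565, -0.01425205],
       [-0.22529795, -0.44524913, -0.86659913],
       [ 0.36562086,  0.78582349, -0.49880139]]), 't': array([-0.44423572,  0.25398791,  0.81751556])}
t
[... 253 characters left out ...]
8254807e-01,  1.71974095e-02, -5.64941602e-02],
       [ 5.65016299e-02, -5.16047894e-05, -9.98402506e-01]]), 't': array([0.04350943, 0.5267271 , 1.08904957])}
wrist {'camera_matrix': array([[287.47311956,   0.        , 252.75696263],
       [  0.        , 287.47311956, 189.13903672],
       [  0.        ,   0.        ,   1.        ]]), 'tool_from_camera': array([[ 2.25934217e-05, -2.70432430e-01,  9.62738957e-01,
        -1.39931686e-01],
       [ 9.99999673e-01,  7.84580123e-04,  1.96919937e-04,
        -7.66302463e-04],
       [-8.08599387e-04,  9.62738638e-01,  2.70432359e-01,
        -7.34018666e-02],
       [ 0.00000000e+00,  0.00000000e+00,  0.00000000e+00,
         1.00000000e+00]])}
```

View pics/scene0.png

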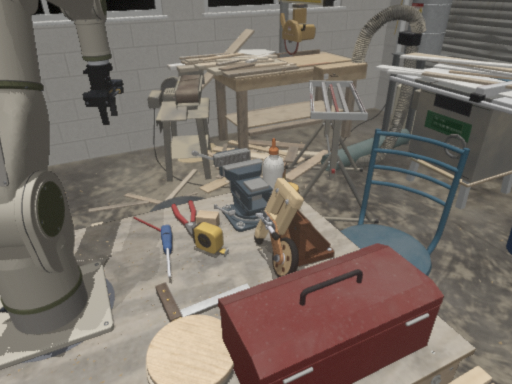

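View pics/top0.png

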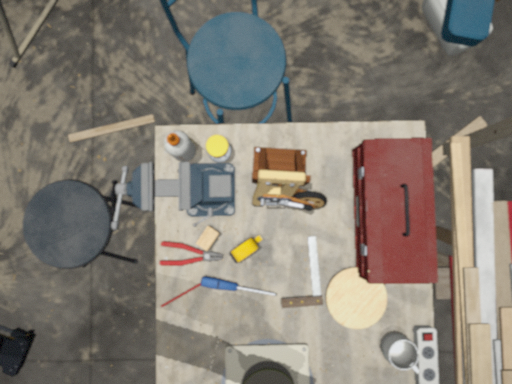

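View pics/wrist0.png

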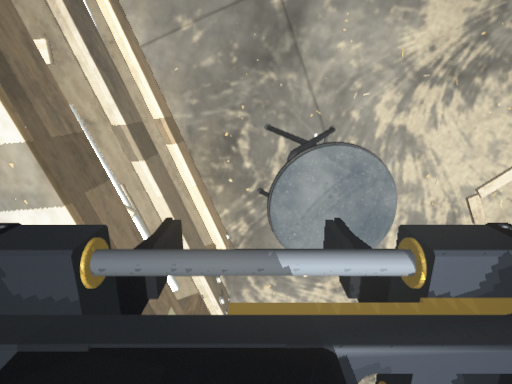

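```bash
cat > h.py <<'E'
from bench import *
import cv2,numpy as np
from scipy.spatial.transform import Rotation as Ro
def ray(n,u,v):
    c=calibration(n);d=np.linalg.inv(c['camera_matrix'])@[u,v,1]
    if n=='wrist':
        s=read_state();T=np.eye(4);T[:3,:3]=Ro.from_quat(s['eef_rot']).as_matrix();T[:3,3]=s['ee_pos'];M=T@np.array(c['tool_from_camera'])
        return M[:3,3],M[:3,:3]@d
    R=c['R'];return -R.T@c['t'],R.T@d
def plane(n,u,v,z):
    o,d=ray(n,u,v);return o+d*(z-o[2])/d[2]
def proj(n,X):
    c=calibration(n)
    X=np.atleast_2d(X)
    if n=='wrist':
        s=read_state();T=np.eye(4);T[:3,:3]=Ro.from_quat(s['eef_rot']).as_matrix();T[:3,3]=s['ee_pos'];M=np.linalg.inv(T@np.array(c['tool_from_camera']))
        R,t=M[:3,:3],M[:3,3]
    else: R,t=c['R'],c['t']
    p=(R@X.T).T+t; q=(c['camera_matrix']@p.T).T; return q[:,:2]/q[:,2:]
def shot(n,name,crop=None,k=1):
    im=camera(n)[:,:,::-1]
    if crop: x0,y0,x1,y1=crop; im=im[y0:y1,x0:x1]
    im=cv2.resize(np.ascontiguousarray(im),None,fx=k,fy=k,interpolation=cv2.INTER_CUBIC);cv2.imwrite(f'pics/{name}.png',im)
E
python3 - <<'E'
import cv2
a=cv2.imread('pics/top0.png')[130:230,230:350];cv2.imwrite('pics/top0c.png',cv2.resize(a,None,fx=6,fy=6,interpolation=cv2.INTER_CUBIC))
a=cv2.imread('pics/scene0.png')[170:290,230:350];cv2.imwrite('pics/scene0c.png',cv2.resize(a,None,fx=5,fy=5,interpolation=cv2.INTER_CUBIC))
E
```

```text
(no output)
```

View pics/top0c.png

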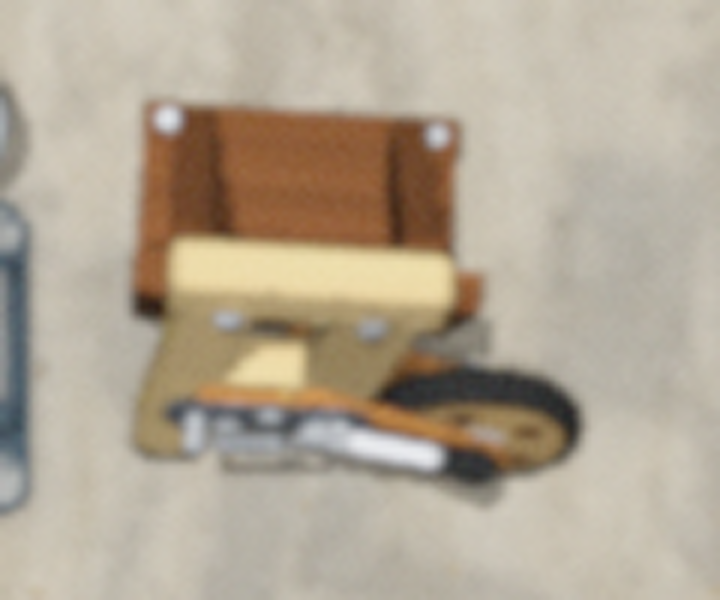

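View pics/scene0c.png

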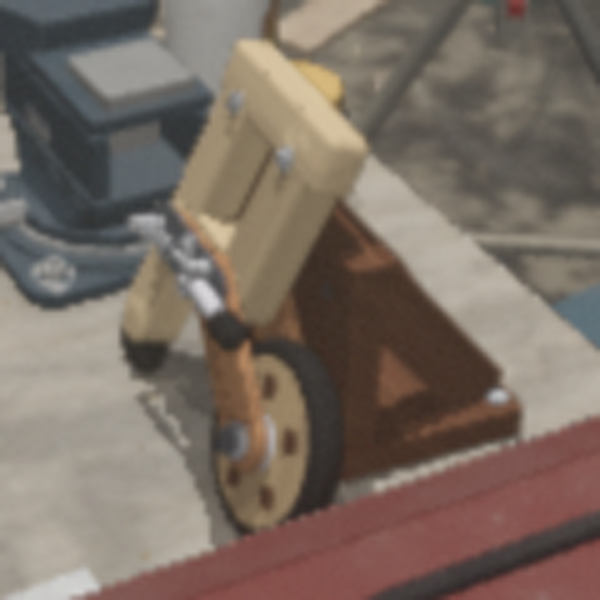

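```bash
cat > pose.py <<'E'
from h import *
from scipy.optimize import least_squares
def frameT(x,y,yaw,lean):
    # rotate about line y=0,z=10 ; (x,y)=ground position under that line at own x=0
    R=Ro.from_euler('z',yaw)*Ro.from_euler('x',lean)
    def f(P):
        P=np.atleast_2d(P)-[0,0,.010]; return R.apply(P)+[x,y,.010]
    return f,R
E
python3 - <<'E'
from pose import *
k=np.pi/180
foot=[2-70*np.cos(10*k),43,92+70*np.sin(10*k)]
T=lambda a,b:(230+a/6,130+b/6)
S=lambda a,b:(230+a/5,170+b/5)
obs=[('top',T(172,238),[72,-12,197]),('top',T(455,252),[-42,-12,197]),('top',T(168,291),[72,12,197]),('top',T(453,307),[-42,12,197]),
('top',T(474,464),foot),('scene',S(230,331),foot),('scene',S(233,441),[-72,29,50]),('scene',S(365,148),[-42,-12,197])]
def r(p):
    f,_=frameT(*p); return np.concatenate([proj(n,f(np.array(P)/1e3))[0]-uv for n,uv,P in obs])
s=least_squares(r,[.55,0,np.pi/2,.35],loss='soft_l1')
print(s.x,s.x[2]/k);print(r(s.x).reshape(-1,2).round(1))
f,R=frameT(*s.x)
for n,P in dict(rail=[15,0,181],pivot=[2,34,92],foot=foot,wb=[-72,0,0],ff=[68,0,0],nut=[-72,29,50]).items(): print(n,f(np.array(P)/1e3).round(3))
# bracket corners top edges & tape
print('bracket back corners',plane('top',*T(145,102),.018),plane('top',*T(460,120),.018))
print('bracket front top?',plane('top',*T(135,305),.128),plane('top',*T(482,310),.128))
for n,(u,v) in dict(tape=(245,249),jar=(217,147),pl=(190,253)).items(): print(n,plane('top',u,v,.06 if n!='pl' else .01))
E
```

```text
[ 0.51086774 -0.05145978  1.49641281  0.29804656] 85.7381384593607
[[-0.3 -0.2]
 [ 0.1  0.2]
 [-0.1  0.2]
 [ 0.4  0.2]
 [ 1.2 -0.4]
 [-0.1  0.3]
 [-1.1 -0.9]
 [ 0.7 -2.5]]
rail [[ 0.562 -0.04   0.173]]
pivot [[ 0.503 -0.049  0.098]]
foot [[ 0.492 -0.117  0.113]]
wb [[ 0.503 -0.123  0.   ]]
ff [[0.513 0.017 0.   ]]
nut [[ 0.49  -0.122  0.057]]
bracket back corners [0.66765864 0.02273768 0.018     ] [ 0.65651059 -0.12576632  0.018     ]
bracket front top? [0.56085592 0.02967176 0.128     ] [ 0.55620144 -0.11698239  0.128     ]
tape [0.38405133 0.05267619 0.06      ]
jar [0.66167209 0.12446996 0.06      ]
pl [0.37168924 0.20831484 0.01      ]
```

```bash
cat > go.py <<'E'
from pose import *
def delta(pos,Rt):
    s=read_state();R=Ro.from_quat(s['eef_rot'])
    rv=(R.inv()*Rt).as_rotvec(); d=R.inv().apply(np.array(pos)-s['ee_pos'])
    print('t',round(s['time'],2),'ee',s['ee_pos'].round(4),'F',s['ft_force'].round(1),'w',round(s['width'],4))
    print('turn deg',np.degrees(rv).round(2),'units',(rv/(np.pi/4)).round(3),'shift mm',(d*1e3).round(1),'units',(d/.025).round(2))
def mat(x,y):
    x=np.array(x,float);x/=np.linalg.norm(x);y=np.array(y,float);y-=x*(x@y);y/=np.linalg.norm(y)
    return Ro.from_matrix(np.column_stack([x,y,np.cross(x,y)]))
E
python3 - <<'E'
from go import *
k=np.pi/180
foot=[2-70*np.cos(10*k),43,92+70*np.sin(10*k)]
T=lambda a,b:(230+a/6,130+b/6)
S=lambda a,b:(230+a/5,170+b/5)
obs=[('top',T(172,238),[72,-12,197]),('top',T(455,252),[-42,-12,197]),('top',T(168,291),[72,12,197]),('top',T(453,307),[-42,12,197]),
('top',T(474,464),foot),('scene',S(230,331),foot),('scene',S(233,441),[-72,29,50])]
def r(p):
    f,_=frameT(*p,.35); return np.concatenate([proj(n,f(np.array(P)/1e3))[0]-uv for n,uv,P in obs])
s=least_squares(r,[.55,0,np.pi/2],loss='soft_l1')
print(s.x,s.x[2]/k);print(r(s.x).reshape(-1,2).round(1))
f,R=frameT(*s.x,.35)
for n,P in dict(rail=[15,0,181],pivot=[2,34,92],foot=foot,foot45=[2-50,43,42],wb=[-72,0,0],ff=[68,0,0],nut=[-72,29,50]).items(): print(n,f(np.array(P)/1e3).round(3))
print(Ro.from_quat(read_state()['eef_rot']).as_matrix().round(3))
d=[np.cos(s.x[2]),np.sin(s.x[2]),0]
for sg in(1,-1):
    delta([.47,-.125,.30],mat([0,0,-1],np.array(d)*sg))
print(plane('top',205,190,.15))
E
```

```text
[ 0.50326111 -0.05202925  1.51492704] 86.79892572468064
[[-0.4 -0.1]
 [-0.2 -0.6]
 [-0.   0.1]
 [ 0.3 -0.8]
 [ 1.7  0. ]
 [-0.2  0.5]
 [-2.4 -0.4]]
rail [[ 0.563 -0.04   0.171]]
pivot [[ 0.5   -0.05   0.099]]
foot [[ 0.491 -0.118  0.113]]
foot45 [[ 0.471 -0.098  0.055]]
wb [[ 0.496 -0.124  0.001]]
ff [[0.504 0.016 0.001]]
nut [[ 0.486 -0.123  0.058]]
[[-0.     0.375  0.927]
 [-0.001  0.927 -0.375]
 [-1.    -0.001  0.   ]]
t 0.15 ee [0.2345 0.5791 0.244 ] F [ 0.8 -0.1  0.3] w 0.0867
turn deg [-1.885e+01 -1.000e-02  6.000e-02] units [-0.419 -0.     0.001] shift mm [ -55.4 -564.2  482.5] units [ -2.22 -22.57  19.3 ]
t 0.15 ee [0.2345 0.5791 0.244 ] F [ 0.8 -0.1  0.3] w 0.0867
turn deg [1.6115e+02 8.0000e-02 1.0000e-02] units [3.581e+00 2.000e-03 0.000e+00] shift mm [ -55.4 -564.2  482.5] units [ -2.22 -22.57  19.3 ]
[0.53795622 0.14786461 0.15      ]
```

arm_command --targets '[-0.14, 0, 0, -1, 0, 0, 0, -0.14, 0, 0, -1, 0, 0, 0, -0.14, 0, 0, -1, 0, 0, 0, 0, 0, 0, 0, -1, 0.2, 0, 0, 0, 0, 0, -1, 0.2, 0, 0, 0, 0, 0, -1, 0.2, 0, 0, 0, 0, 0, -1, 0.2, 0, 0, 0, 0, 0, -1, 0.2, 0, 0, 0, 0, 0, -1, 0.2, 0, 0, 0, 0, 0, -1, 0.2, 0, 0, 0, 0, 0, -1, 0.2, 0]' --newtons 20

```text
time: 1.07
ee_pos: [0.2646, 0.3721, 0.3179]
eef_rot: [0.008, 0.709, -0.014, 0.705]
ft_force: [-0.3, 0.6, 0.1]
width: 0.0216
```

```bash
python3 -c "
from go import *
delta([.42,-.12,.27],mat([0,0,-1],[.056,.998,0]))"
```

```text
t 1.07 ee [0.2646 0.3721 0.3179] F [-0.3  0.6  0.1] w 0.0216
turn deg [ 1.44 -0.28  0.46] units [ 0.032 -0.006  0.01 ] shift mm [  50.9 -486.6  170.8] units [  2.04 -19.47   6.83]
```

arm_command --targets '[0.03, 0, 0.01, 0, -1, 0.35, 0, 0, 0, 0, 0, -1, 0.35, 0, 0, 0, 0, 0, -1, 0.35, 0, 0, 0, 0, 0, -1, 0.35, 0, 0, 0, 0, 0, -1, 0.35, 0, 0, 0, 0, 0, -1, 0.35, 0, 0, 0, 0, 0, -1, 0.35, 0, 0, 0, 0, 0, -1, 0.35, 0, 0, 0, 0, 0, -1, 0.35, 0, 0, 0, 0, 0, -1, 0.35, 0, 0, 0, 0, 0, -1, 0.35, 0, 0, 0, 0, 0, -1, 0.35, 0]'

```text
time: 2.07
ee_pos: [0.3536, 0.0497, 0.3156]
eef_rot: [0.02, 0.709, -0.018, 0.704]
ft_force: [1.0, -0.3, -0.4]
width: 0.0003
```

arm_command --targets '[0, 0, 0, 0.1, -1, 0.35, 0, 0, 0, 0, 0.2, -1, 0.35, 0, 0, 0, 0, 0.3, -1, 0.35, 0, 0, 0, 0, 0.3, -1, 0.35, 0, 0, 0, 0, 0.3, -1, 0.35, 0, 0, 0, 0, 0.2, -1, 0.35, 0, 0, 0, 0, 0.2, -1, 0.35, 0, 0, 0, 0, 0, 0, 0, 0]'

```text
time: 2.73
ee_pos: [0.405, -0.1431, 0.2729]
eef_rot: [0.023, 0.708, -0.02, 0.706]
ft_force: [-0.7, -0.3, -0.4]
width: 0.0004
```

```bash
python3 -c "
from go import *
delta([.42,-.12,.27],mat([0,0,-1],[.056,.998,0]))
shot('wrist','w1',None,1.5)"
```

```text
t 2.73 ee [ 0.405  -0.1431  0.2729] F [-0.7 -0.3 -0.4] w 0.0004
turn deg [-0.27 -0.21 -0.27] units [-0.006 -0.005 -0.006] shift mm [ 3.  23.9 13.6] units [0.12 0.96 0.54]
```

View pics/w1.png

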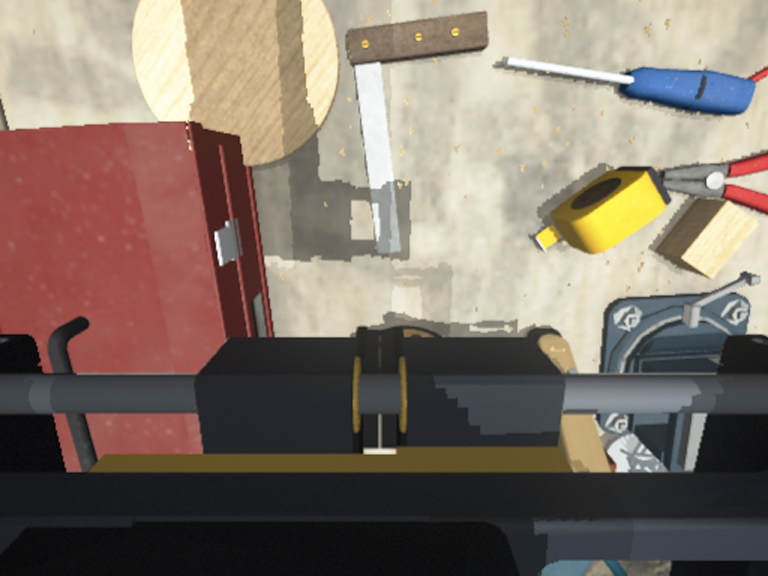

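```bash
python3 -c "
from go import *
for z in(0,.1,.2): print(z,plane('top',353,200,z),plane('top',367,140,z))
shot('top','t1',(200,100,400,250),4)
shot('scene','s1',(200,100,400,250),4)"
```

```text
0 [ 0.51333287 -0.25710562  0.        ] [ 0.68568729 -0.30296399  0.        ]
0.1 [ 0.50900823 -0.2310019   0.1       ] [ 0.665934   -0.27275517  0.1       ]
0.2 [ 0.50468358 -0.20489818  0.2       ] [ 0.64618071 -0.24254634  0.2       ]
```

View pics/t1.png

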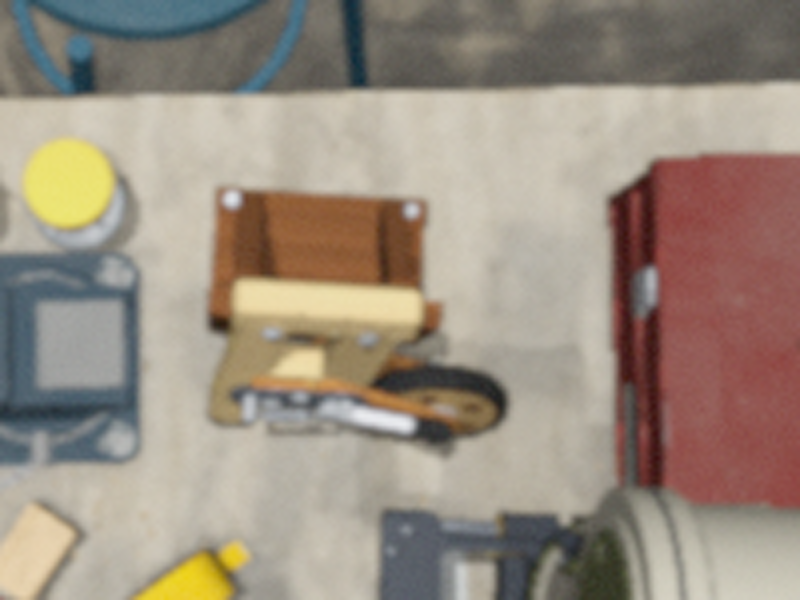

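View pics/s1.png

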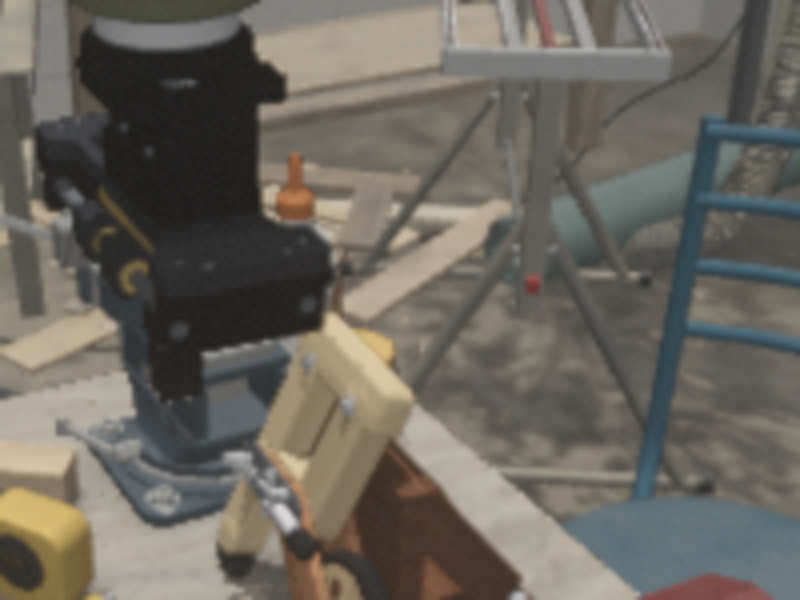

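arm_command --targets '[0, 0, 0, 0.6, 0.3, 0.66, 0, 0, 0, 0, 0.9, 0.3, 0.66, 0, 0, 0, 0, 0.9, 0.3, 0.66, 0, 0, 0, 0, 0.9, 0.3, 0.66, 0, 0, 0, 0, 0.9, 0.25, 0.66, 0, 0, 0, 0, 0, 0, 0, 0]'

```text
time: 3.38
ee_pos: [0.4943, -0.0956, 0.1659]
eef_rot: [0.02, 0.706, -0.011, 0.708]
ft_force: [-0.7, 0.4, -0.0]
width: 0.0003
```

```bash
python3 -c "
from go import *
delta([.487,-.112,.16],mat([0,0,-1],[.056,.998,0]))
shot('top','t2',(230,130,350,230),6)
shot('scene','s2',(230,150,350,250),6)"
```

```text
t 3.38 ee [ 0.4943 -0.0956  0.1659] F [-0.7  0.4 -0. ] w 0.0003
turn deg [ 0.67  0.11 -0.72] units [ 0.015  0.002 -0.016] shift mm [  5.7 -16.7  -6.5] units [ 0.23 -0.67 -0.26]
```

View pics/t2.png

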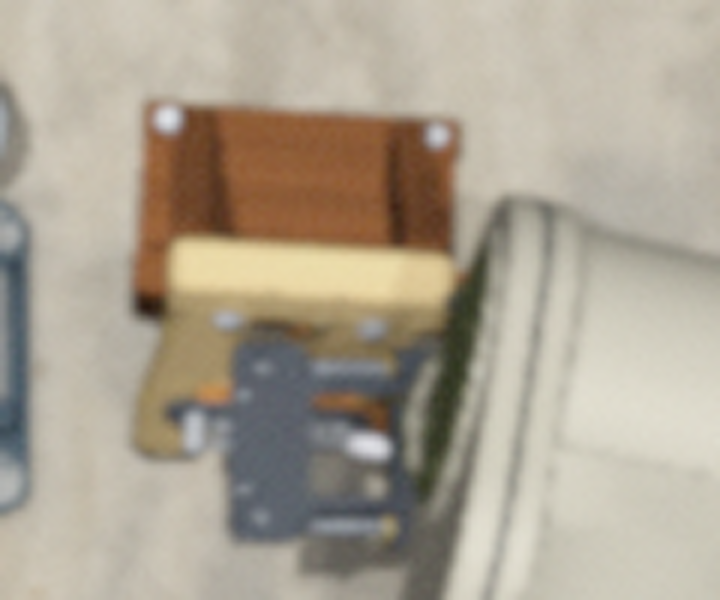

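View pics/s2.png

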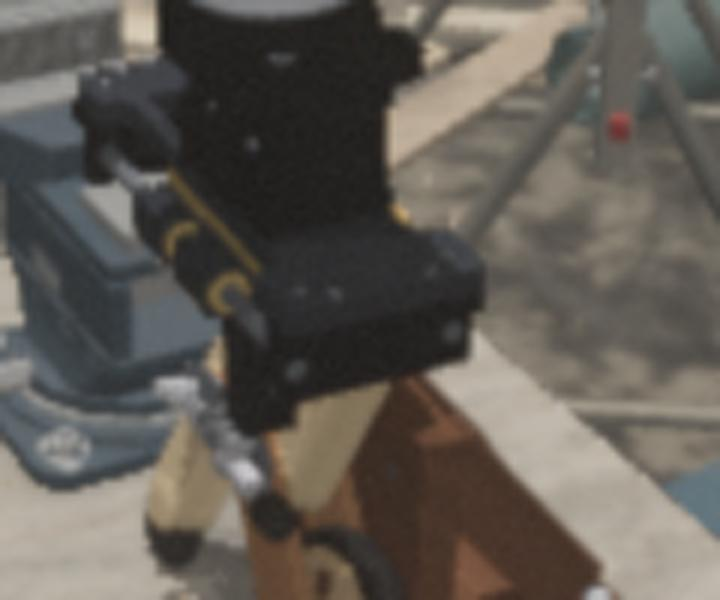

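arm_command --targets '[0, 0, 0, 0, -0.35, -0.15, 0, 0, 0, 0, 0, -0.3, -0.1, 0, 0, 0, 0, 0, 0, 0, 0]'

```text
time: 3.73
ee_pos: [0.4855, -0.1155, 0.1723]
eef_rot: [0.023, 0.704, -0.011, 0.71]
ft_force: [-0.1, -0.3, 0.3]
width: 0.0003
```

```bash
python3 -c "
from go import *
delta([.487,-.112,.15],mat([0,0,-1],[.056,.998,0]))
shot('scene','s2',(230,150,350,250),6)"
```

```text
t 3.73 ee [ 0.4855 -0.1155  0.1723] F [-0.1 -0.3  0.3] w 0.0003
turn deg [ 0.49  0.49 -0.97] units [ 0.011  0.011 -0.022] shift mm [22.4  3.2  1.2] units [0.9  0.13 0.05]
```

View pics/s2.png

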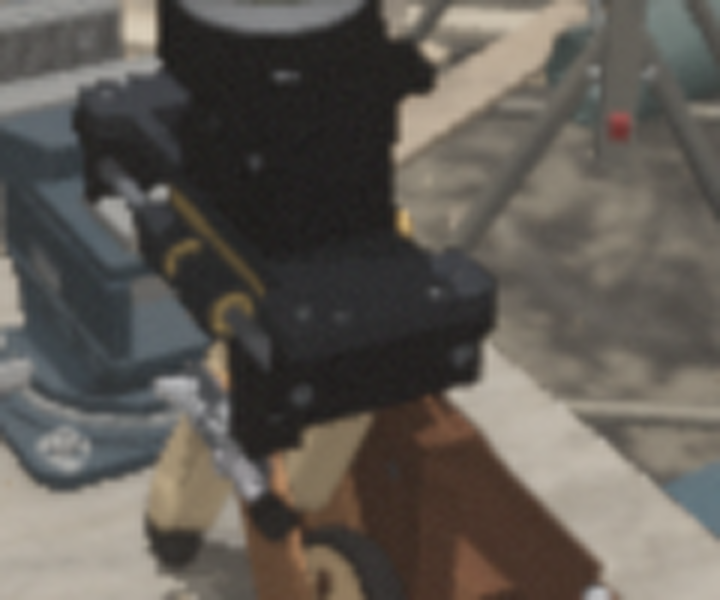

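arm_command --targets '[0, 0, 0, 0.3, 0, 0, 0, 0, 0, 0, 0.3, 0, 0, 0, 0, 0, 0, 0.3, 0, 0, 0, 0, 0, 0, 0.3, 0, 0, 0, 0, 0, 0, 0.3, 0, -0.05, 0]'

```text
time: 4.2
ee_pos: [0.4859, -0.1148, 0.1348]
eef_rot: [0.025, 0.701, -0.01, 0.713]
ft_force: [-2.9, -3.2, 3.5]
width: 0.0004
```

```bash
python3 -c "
from go import *
delta([.475,-.11,.083],mat([0,0,-1],[.056,.998,0]))
shot('scene','s3',(230,150,350,250),6)"
```

```text
t 4.2 ee [ 0.4859 -0.1148  0.1348] F [-2.9 -3.2  3.5] w 0.0004
turn deg [ 0.4   0.9  -1.24] units [ 0.009  0.02  -0.028] shift mm [ 51.7   3.1 -11.9] units [ 2.07  0.13 -0.48]
```

View pics/s3.png

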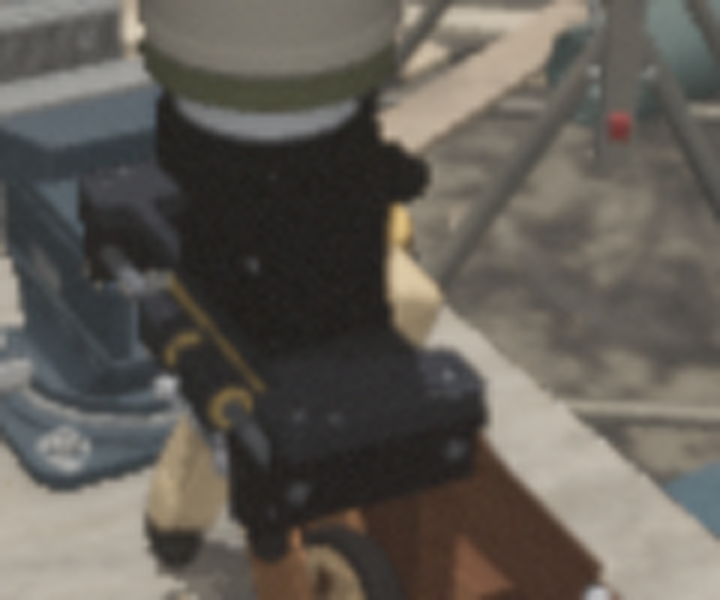

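arm_command --targets '[0, 0, 0, 0.3, 0, -0.06, 0, 0, 0, 0, 0.3, 0, -0.08, 0, 0, 0, 0, 0.3, 0, -0.08, 0, 0, 0, 0, 0.3, 0, -0.08, 0, 0, 0, 0, 0.3, 0, -0.08, 0]'

```text
time: 4.67
ee_pos: [0.4756, -0.1129, 0.0928]
eef_rot: [0.025, 0.702, -0.01, 0.712]
ft_force: [0.4, 0.2, 1.9]
width: 0.0006
```

```bash
python3 -c "
from go import *
delta([.475,-.105,.083],mat([0,0,-1],[.056,.998,0]))
shot('scene','s4',(230,150,350,250),6)"
```

```text
t 4.67 ee [ 0.4756 -0.1129  0.0928] F [0.4 0.2 1.9] w 0.0006
turn deg [ 0.41  0.75 -1.22] units [ 0.009  0.017 -0.027] shift mm [10.   7.6 -1.2] units [ 0.4   0.31 -0.05]
```

View pics/s4.png

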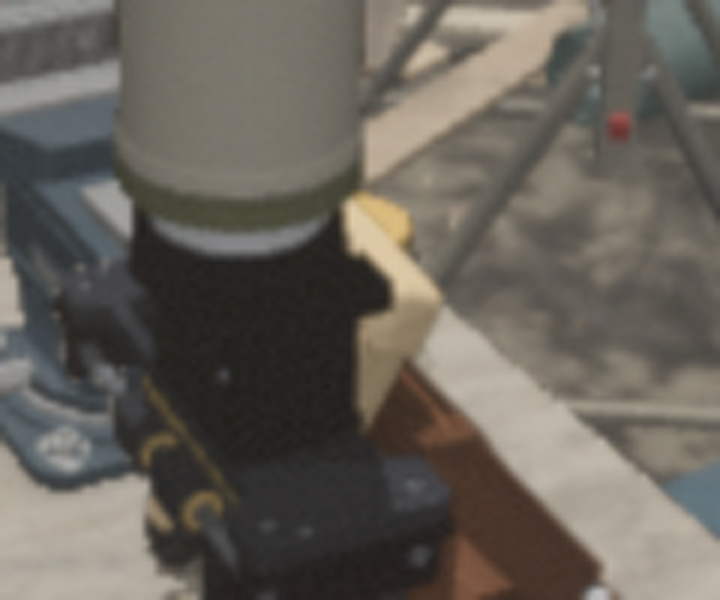

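arm_command --targets '[0, 0, 0, 0.1, 0.25, -0.05, 0, 0, 0, 0, 0.15, 0.25, -0.05, 0, 0, 0, 0, 0.15, 0.25, -0.05, 0, 0, 0, 0, 0.15, 0.2, -0.03, 0, 0, 0, 0, 0.1, 0.1, 0, 0, 0, 0, 0, 0, 0, 0, 0]'

```text
time: 5.22
ee_pos: [0.4708, -0.0824, 0.0733]
eef_rot: [0.024, 0.703, -0.01, 0.711]
ft_force: [-0.3, -0.3, -0.1]
width: 0.0009
```

```bash
python3 -c "
from go import *
delta([.475,-.09,.08],mat([0,0,-1],[.056,.998,0]))
shot('top','t5',(230,130,350,230),6)
shot('scene','s5',(230,150,350,250),6)"
```

```text
t 5.22 ee [ 0.4708 -0.0824  0.0733] F [-0.3 -0.3 -0.1] w 0.0009
turn deg [ 0.46  0.6  -1.19] units [ 0.01   0.013 -0.027] shift mm [-6.8 -7.3  4.6] units [-0.27 -0.29  0.19]
```

View pics/s5.png

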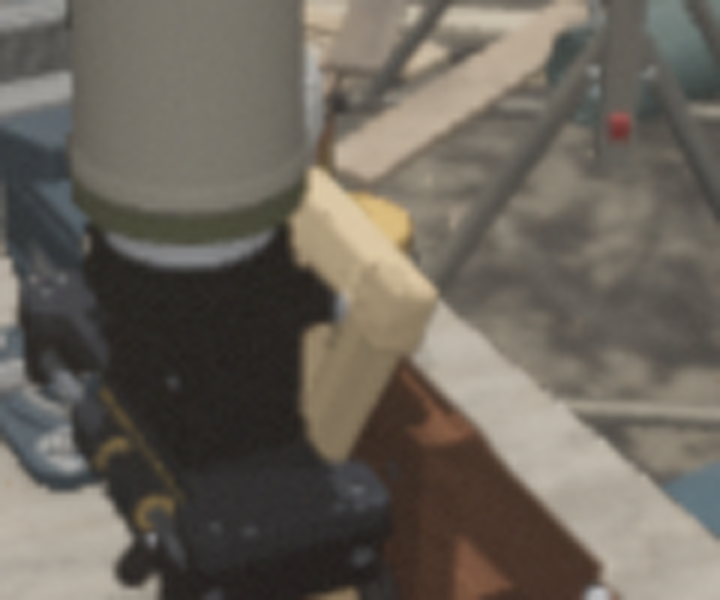

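View pics/t5.png

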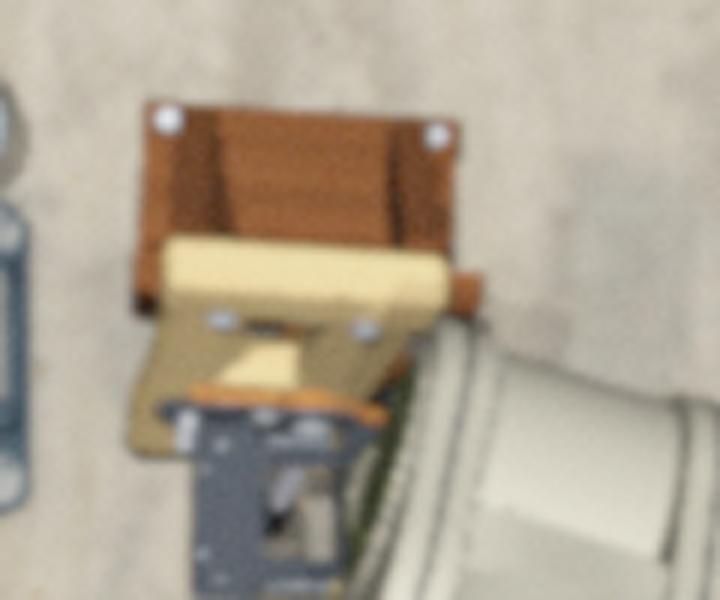

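arm_command --targets '[0, 0, 0, 0, 0, -0.6, 0, 0, 0, 0, -0.3, 0, -0.8, 0, 0, 0, 0, -1, 0, -0.5, 0, 0, 0, 0, -1, 0, -0.5, 0, 0, 0, 0, -1, 0, -0.5, 0.5, 0, 0, 0, -1, 0, 0, 0.5, 0, 0, 0, -1, 0, 0, 0.5, 0, 0, 0, -1, 0, 0, 0.5, 0, 0, 0, -1, 0, 0, 0.5, 0, 0, 0, -0.5, 0, 0, 0.5]'

```text
time: 6.15
ee_pos: [0.3912, -0.0884, 0.2755]
eef_rot: [0.026, 0.702, -0.014, 0.711]
ft_force: [1.0, 0.3, 0.2]
width: 0.0325
```

```bash
python3 -c "
from go import *
delta([.475,-.09,.08],mat([0,0,-1],[.056,.998,0]))
shot('top','t6',(230,130,350,230),6)
shot('scene','s6',(230,170,350,270),6)"
```

```text
t 6.15 ee [ 0.3912 -0.0884  0.2755] F [1.  0.3 0.2] w 0.0325
turn deg [-0.04  0.69 -1.02] units [-0.001  0.015 -0.023] shift mm [196.6  -0.4  81.4] units [ 7.86 -0.01  3.26]
```

View pics/s6.png

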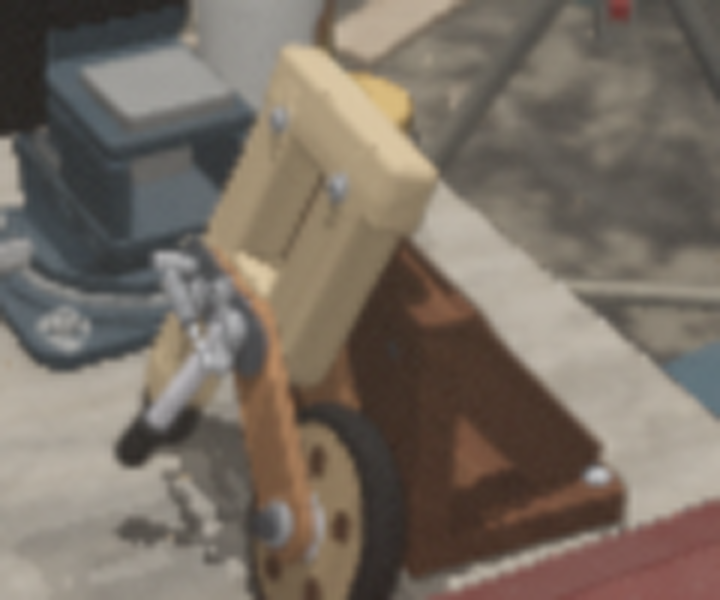

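View pics/t6.png

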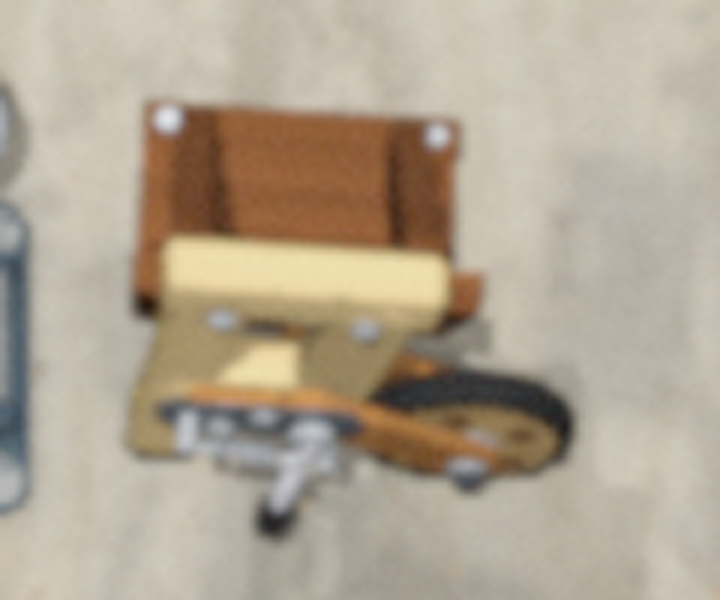

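Run:
```python
from go import *
k=np.pi/180
T=lambda a,b:(230+a/6,130+b/6)
S=lambda a,b:(230+a/6,170+b/6)
foot=[14.2,43,23]
obs=[('top',T(165,237),[72,-12,197]),('top',T(449,252),[-42,-12,197]),('top',T(162,290),[72,12,197]),('top',T(447,307),[-42,12,197]),
('top',T(272,522),foot),('scene',S(132,448),foot),('scene',S(270,522),[-72,29,50]),('top',T(467,476),[-72,27,50])]
for fl in(1,0):
    def r(p):
        f,_=frameT(*p[:3],p[3] if fl else .35); return np.concatenate([proj(n,f(np.array(P)/1e3))[0]-uv for n,uv,P in obs])
    s=least_squares(r,[.55,0,np.pi/2]+[.35]*fl,loss='soft_l1')
    print(s.x,s.x[2]/k);print(r(s.x).reshape(-1,2).round(1).tolist())
    f,R=frameT(*s.x[:3],s.x[3] if fl else .35)
    for n,P in dict(rail=[15,0,181],wb=[-72,0,0],ff=[68,0,0]).items(): print(n,f(np.array(P)/1e3).round(4))
zf=R.apply([0,0,1]);yf=R.apply([0,1,0])
print('zf',zf,'yf',yf)
Rg=mat(-zf,-yf); Rg2=mat(-zf,yf)
g=f(np.array([10,0,.186e3])/1e3)[0]; a=g+.09*zf
print('TCP grasp',g,'above',a)
delta(a,Rg); delta(a,Rg2)
```

```text
[ 0.50579487 -0.04891507  1.50146737  0.33139579] 86.02774318075151
[[-0.2, -0.1], [-0.1, -0.1], [-0.1, 0.2], [0.3, -0.2], [0.1, -0.7], [-0.1, 0.6], [-1.2, -0.1], [0.2, -0.2]]
rail [[ 0.5623 -0.0378  0.1717]]
wb [[ 0.4976 -0.1205  0.0005]]
ff [[5.073e-01 1.910e-02 5.000e-04]]
[ 0.50360012 -0.04907371  1.50685121] 86.3362148580658
[[-0.2, -0.3], [-0.2, -0.6], [-0.1, -0.1], [0.3, -0.7], [0.2, -0.0], [-0.7, 0.7], [-1.5, 0.0], [0.4, 0.1]]
rail [[ 0.5631 -0.0379  0.1706]]
wb [[ 0.4956 -0.1207  0.0006]]
ff [[0.5045 0.019  0.0006]]
zf [ 0.342197   -0.0219117   0.93937271] yf [-0.93745283  0.06002737  0.34289781]
TCP grasp [ 0.56446581 -0.04295061  0.1753296 ] above [ 0.59526354 -0.04492266  0.25987314]
t 6.25 ee [ 0.3917 -0.0884  0.2748] F [ 0.9 -1.1 -0.1] w 0.0393
turn deg [ 89.5   15.59 -17.08] units [ 1.989  0.346 -0.379] shift mm [ 18.5  54.6 200.6] units [0.74 2.19 8.02]
t 6.25 ee [ 0.3917 -0.0884  0.2748] F [ 0.9 -1.1 -0.1] w 0.0393
turn deg [-88.34  17.03  15.55] units [-1.963  0.378  0.345] shift mm [ 18.5  54.6 200.6] units [0.74 2.19 8.02]
```

```bash
python3 -c "
from go import *
s=read_state();print(s['joint_positions'].round(3))"
```

```text
[-0.77  -0.356  0.725  1.986  0.22   1.415  1.406]
```

arm_command --targets '[-0.15, 0.029, 0.026, -0.3, 0, 0, 0.55, -0.15, 0.029, 0.026, -0.2, 0, 0, 0.55, -0.15, 0.029, 0.026, -0.2, 0, 0, 0.55, -0.15, 0.029, 0.026, -0.2, 0, 0, 0.55, -0.15, 0.029, 0.026, 0, 0, 0, 0.55, -0.15, 0.029, 0.026, 0, 0, 0, 0.55, -0.15, 0.029, 0.026, 0, 0, 0, 0.55, -0.15, 0.029, 0.026, 0, 0, 0, 0.55, -0.15, 0.029, 0.026, 0, 0, 0, 0.55, -0.15, 0.029, 0.026, 0, 0, 0, 0.55, -0.15, 0.029, 0.026, 0, 0, 0, 0.55, -0.15, 0.029, 0.026, 0, 0, 0, 0.55]'

```text
time: 7.25
ee_pos: [0.3868, -0.0827, 0.2943]
eef_rot: [-0.356, 0.631, 0.513, 0.461]
ft_force: [-0.9, 41.1, -5.8]
width: 0.048
```

```bash
cat > g.py <<'E'
from go import *
f,R=frameT(.5042,-.049,1.505,.345)
zf=R.apply([0,0,1]);yf=R.apply([0,1,0]);Rg=mat(-zf,yf)
g=f([.010,0,.186])[0]
E
python3 -c "
from g import *
delta(g+.09*zf,Rg);print(read_state()['joint_positions'].round(3))"
```

```text
t 7.25 ee [ 0.3868 -0.0827  0.2943] F [-0.9 41.1 -5.8] w 0.048
turn deg [-9.22  0.26  0.93] units [-0.205  0.006  0.021] shift mm [ -33.8 -194.    83.7] units [-1.35 -7.76  3.35]
[-1.565 -0.501  1.333  1.778  0.364  1.806  2.603]
```

```bash
python3 -c "
from g import *
shot('top','t7',(150,100,450,384),2.6)
shot('scene','s7',None,1.5);s=read_state();print(s['ft_force'],s['joint_positions'],s['torque'],s['joint_torque'])"
```

```text
[0.08470983 0.94662638 0.08472775] [-1.56937214 -0.49697833  1.32655652  1.78046819  0.36013883  1.80485342
  2.60283394] [ 0.12436386 -0.35406863 -0.04845754] [-3.45443320e-01  2.22914225e+01 -1.58385372e+01 -3.45966268e+01
  1.03015680e+00  2.60115959e+00 -3.39908036e-02]
```

View pics/t7.png

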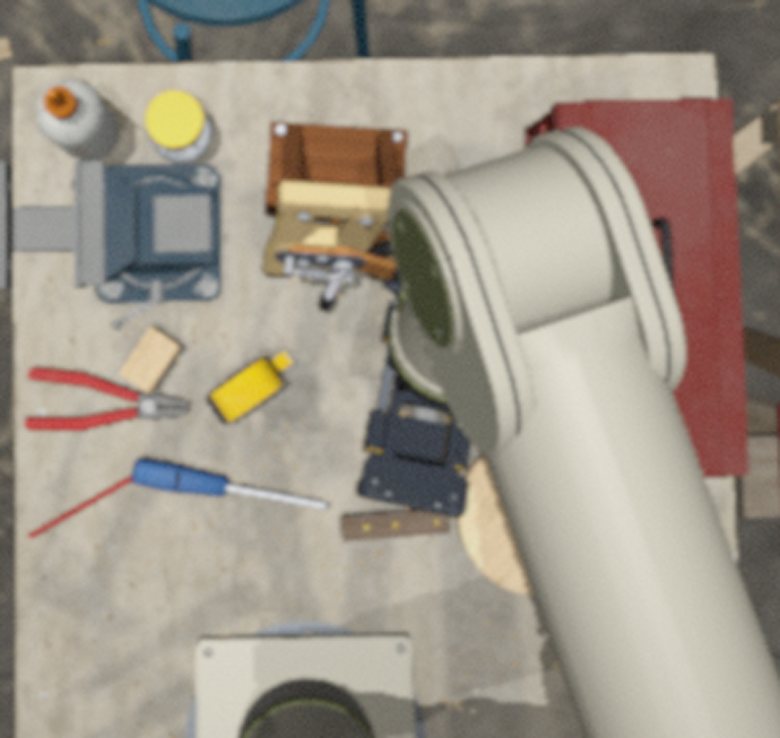

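View pics/s7.png

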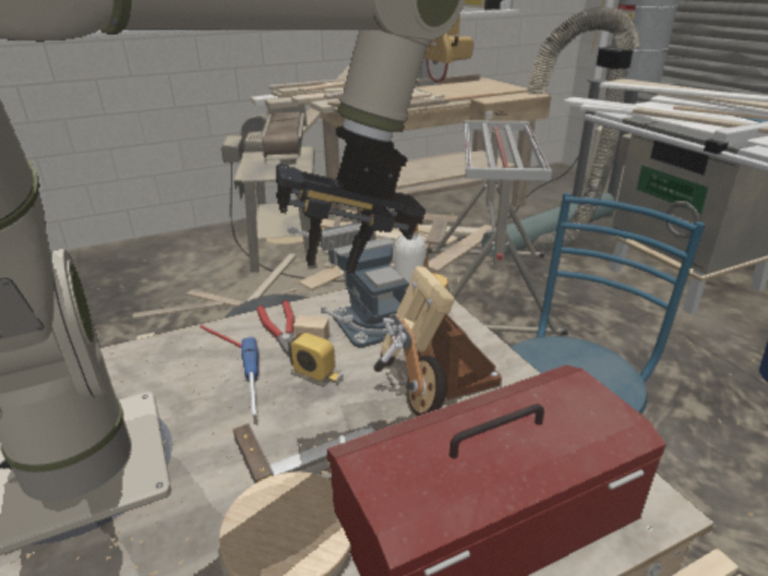

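```bash
sed -i 's/Rg=mat(-zf,yf)/Rg=mat(-zf,-yf)/' g.py; python3 -c "
from g import *
delta(g+.09*zf,Rg)"
```

```text
t 7.35 ee [ 0.3866 -0.0775  0.2949] F [0.1 0.9 0.1] w 0.0477
turn deg [ 1.7133e+02  1.4900e+00 -1.1000e-01] units [ 3.807e+00  3.300e-02 -2.000e-03] shift mm [ -33.4 -196.3   76.6] units [-1.33 -7.85  3.06]
```

arm_command --targets '[0.08, 0, 0, 0, 0, 0, 0.55, 0.15, 0, 0, 0, 0, 0, 0.55, 0.15, 0, 0, 0, 0, 0, 0.55, 0.15, 0, 0, 0, 0, 0, 0.55, 0.15, 0, 0, 0, 0, 0, 0.55, 0.15, 0, 0, 0, 0, 0, 0.55, 0.15, 0, 0, 0, 0, 0, 0.55, 0.15, 0, 0, 0, 0, 0, 0.55, 0.15, 0, 0, 0, 0, 0, 0.55, 0.15, 0, 0, 0, 0, 0, 0.55, 0.15, 0, 0, 0, 0, 0, 0.55, 0.15, 0, 0, 0, 0, 0, 0.55]'

```text
time: 8.35
ee_pos: [0.384, -0.0809, 0.2859]
eef_rot: [0.036, 0.814, -0.018, 0.58]
ft_force: [0.4, -1.2, -0.8]
width: 0.048
```

```bash
python3 -c "
from g import *
delta(g+.09*zf,Rg);print(read_state()['joint_positions'].round(3))"
```

```text
t 8.35 ee [ 0.384  -0.0809  0.2859] F [ 0.4 -1.2 -0.8] w 0.048
turn deg [89.46 -0.17 -1.3 ] units [ 1.988 -0.004 -0.029] shift mm [-42.8  52.4 204.3] units [-1.71  2.1   8.17]
[-1.556 -0.498  1.34   1.796  0.352  1.787  1.19 ]
```

arm_command --targets '[0.05, 0, 0, -0.2, 0.2, 0.6, 0.55, 0.05, 0, 0, -0.2, 0.25, 1, 0.55, 0.05, 0, 0, -0.2, 0.25, 1, 0.55, 0.05, 0, 0, -0.2, 0.25, 1, 0.55, 0.05, 0, 0, -0.2, 0.25, 1, 0.55, 0.05, 0, 0, -0.2, 0.2, 1, 0.55, 0, 0, 0, -0.2, 0, 0.7, 0.55, 0, 0, 0, 0, 0, 0, 0.55]'

```text
time: 9.02
ee_pos: [0.432, -0.0663, 0.3047]
eef_rot: [0.12, 0.769, -0.124, 0.615]
ft_force: [-0.2, 0.3, -0.8]
width: 0.048
```

```bash
python3 -c "
from g import *
delta(g+.09*zf,Rg);print(read_state()['joint_positions'].round(3))"
```

```text
t 9.02 ee [ 0.432  -0.0663  0.3047] F [-0.2  0.3 -0.8] w 0.048
turn deg [73.89  3.8  -6.94] units [ 1.642  0.085 -0.154] shift mm [  9.2  76.7 151.3] units [0.37 3.07 6.05]
[-1.619 -0.499  1.34   1.728  0.384  1.735  0.89 ]
```

```bash
cat > fk.py <<'E'
from go import *
import itertools,pickle,os
Q=np.array([[-1.20861931,0.33285104,-0.06470792,1.46097234,0.02158987,1.34993759,-0.08848589],
[-0.77,-0.356,0.725,1.986,0.22,1.415,1.406],
[-1.56937214,-0.49697833,1.32655652,1.78046819,0.36013883,1.80485342,2.60283394],
[-1.556,-0.498,1.34,1.796,0.352,1.787,1.19],
[-1.619,-0.499,1.34,1.728,0.384,1.735,0.89]])
P=np.array([[.23445,.57895,.24375],[.3917,-.0884,.2748],[.3866,-.0775,.2949],[.384,-.0809,.2859],[.432,-.0663,.3047]])
O=Ro.from_quat([[0.13467247,0.69414241,-0.13570211,0.69398457],[.026,.702,-.014,.711],[-.356,.631,.513,.461],[.036,.814,-.018,.58],[.12,.769,-.124,.615]])
def fk(q,p,sg):
    # p: h,a,b,c, e1(elbow x offset),e2,e3,e4 lateral ; base yaw
    R=Ro.identity();x=np.array([0,0,p[0]])
    off=[[p[4],0,0],[0,0,0],[0,p[7],p[1]],[p[5],0,0],[0,p[8],p[2]],[p[6],0,0],[0,0,p[3]]]
    for i in range(7):
        R=R*Ro.from_rotvec((np.array([0,0,sg[i]]) if i%2==0 else np.array([0,sg[i],0]))*q[i]); x=x+R.apply(off[i])
    return x,R
if __name__=='__main__':
    best=None
    for s in itertools.product((1,-1),repeat=4):
        sg=[s[0],1,s[1],1,s[2],1,s[3]]
        # orientation consistency: R_i * Rconst = O_i, base const too
        def res(v,full=False):
            r=[]
            B=Ro.from_euler('z',v[9]);Tt=Ro.from_rotvec(v[10:13])
            for q,pp,o in zip(Q,P,O):
                x,R=fk(q,v,sg); r+=list((B.apply(x)-pp)*3); r+=list(((B*R*Tt).inv()*o).as_rotvec())
            r+=list(np.array(v[4:9])*.02)
            return np.array(r)
        for b0 in((0,-1.57,0),(0,-1.2,1.2),(2.2,0,2.2),(-1.2,-1.2,-1.2)):
            z=least_squares(res,[.35,.4,.4,.25,0,0,0,0,0,0,*b0])
            if best is None or z.cost<best[0]: best=(z.cost,sg,z.x,z.fun)
    print(best[0],best[1],best[2].round(3));print(best[3].round(3))
    pickle.dump(best,open('fk.pkl','wb'))
E
python3 fk.py
```

```text
5.737331776617672e-05 [-1, 1, -1, 1, -1, 1, -1] [ 3.010e-01  4.300e-01  5.120e-01  3.170e-01 -7.000e-03  3.200e-02
  3.000e-03 -4.000e-02 -8.000e-03  1.000e-03  1.211e+00 -1.208e+00
  1.211e+00]
[ 0.001 -0.001  0.001 -0.002  0.    -0.     0.     0.002 -0.002 -0.002
  0.001 -0.001  0.001  0.001 -0.     0.007 -0.002  0.001 -0.002 -0.002
 -0.002 -0.003  0.     0.     0.001 -0.     0.003 -0.001  0.001 -0.001
 -0.     0.001  0.    -0.001 -0.   ]
```

```bash
cat > sim.py <<'E'
from fk import *
c,sg,v,_=pickle.load(open('fk.pkl','rb'))
B=Ro.from_euler('z',v[9]);Tt=Ro.from_rotvec(v[10:13])
lo=np.array([-2.6,-.5,-1.47,.16,-1.27,.06,-2.6]);hi=np.array([2.6,2.12,1.34,2.42,4.41,2.06,2.6])
def F(q):
    x,R=fk(q,v,sg);return B.apply(x),B*R*Tt
def J(q):
    x,R=F(q);M=np.zeros((6,7))
    for i in range(7):
        d=q.copy();d[i]+=1e-5;x2,R2=F(d);M[:3,i]=(x2-x)/1e-5;M[3:,i]=(R2*R.inv()).as_rotvec()/1e-5
    return M
def step(q,pt,Rt,n=6):
    for _ in range(n):
        x,R=F(q);e=np.r_[pt-x,(Rt*R.inv()).as_rotvec()]
        free=np.ones(7,bool)
        for _ in range(4):
            M=J(q)*free;dq=M.T@np.linalg.solve(M@M.T+1e-4*np.eye(6),e)
            bad=free&(((q+dq)>hi)|((q+dq)<lo))
            if not bad.any():break
            free&=~bad
        q=np.clip(q+dq,lo,hi)
    return q
def move(q,turn,shift,rows):  # total in tool axes (deg, m)
    for _ in range(rows):
        x,R=F(q);q=step(q,x+R.apply(np.array(shift)/rows),R*Ro.from_rotvec(np.radians(turn)/rows))
    return q
def goto(q,pt,Rt,rows=20):
    x,R=F(q);rv=(R.inv()*Rt).as_rotvec()
    for i in range(1,rows+1):
        q=step(q,x+(pt-x)*i/rows,R*Ro.from_rotvec(rv*i/rows))
    xx,RR=F(q);print('q',q.round(2),'err mm',((pt-xx)*1e3).round(1),'deg',np.degrees((Rt*RR.inv()).as_rotvec()).round(1));return q
E
python3 - <<'E'
from sim import *
from g import *
# replay check A->B
print('replay'); q=goto(Q[0],P[1],O[1]); q=goto(q,P[2],O[2])
q0=np.array(read_state()['joint_positions']);print(q0)
print('direct');goto(q0.copy(),g+.09*zf,Rg)
Rd=mat([0,0,-1],[0,1,0])
print('right,left'); 
for pr in ([.45,-.3,.4],[.3,-.45,.4],[.1,-.5,.4],[.5,-.35,.4]):
  for Rr in (O[4],mat([0,0,-1],[0,1,0]),mat([0,0,-1],[1,0,0]),mat([0,0,-1],[1,1,0])):
    print(pr); a=goto(q0.copy(),np.array(pr),Rr); a=goto(a,g+.09*zf,Rg)
E
```

```text
replay
q [-0.75 -0.35  0.72  1.98  0.21  1.42  1.42] err mm [ 0. -0.  0.] deg [ 0.  0. -0.]
q [-1.58 -0.46  1.32  1.79  0.32  1.79  2.56] err mm [  0.8 -23.2  -1.8] deg [ 0.5 -0.   0.5]
[-1.61872698 -0.49918555  1.33962759  1.72818218  0.38408181  1.73538994
  0.89035628]
direct
q [-1.7  -0.5   1.34  1.72  0.35  1.81 -0.48] err mm [177.5 -12.9 -56. ] deg [0.2 3.4 0. ]
right,left
[0.45, -0.3, 0.4]
q [-1.33 -0.5   1.34  1.5   0.49  1.94  1.3 ] err mm [ 57.5 -34.5  -9.4] deg [ 0.6  1.1 -0.1]
q [-1.69 -0.5   1.34  1.72  0.35  1.8  -0.47] err mm [178.4  -8.4 -54.2] deg [0.1 3.4 0. ]
[0.45, -0.3, 0.4]
q [-1.27 -0.5   1.33  1.5   0.49  1.74  1.7 ] err mm [ 9.  -6.  -1.6] deg [ 0.1  0.2 -0. ]
q [-1.69 -0.5   1.33  1.72  0.35  1.8  -0.47] err mm [179.1  -9.6 -54.9] deg [0.2 3.4 0. ]
[0.45, -0.3, 0.4]
q [-1.27 -0.49  1.34  1.5   0.49  1.74  0.13] err mm [ 8.8 -5.9 -1.5] deg [0.1 0.2 0. ]
q [-1.68 -0.49  1.34  1.72  0.35  1.8  -0.46] err mm [179.2  -7.2 -53.5] deg [0.1 3.4 0. ]
[0.45, -0.3, 0.4]
q [-1.27 -0.5   1.33  1.5   0.49  1.74  0.91] err mm [ 9.5 -6.4 -1.6] deg [ 0.1  0.2 -0. ]
q [-1.68 
[... 1750 characters left out ...]
.2]
q [-1.69 -0.5   1.34  1.72  0.35  1.8  -0.47] err mm [178.5  -8.3 -54.1] deg [0.1 3.4 0. ]
[0.5, -0.35, 0.4]
q [-1.26 -0.5   1.34  1.48  0.5   1.74  1.72] err mm [ 59.1 -41.4  -9.4] deg [ 0.7  1.1 -0. ]
q [-1.69 -0.5   1.34  1.72  0.35  1.8  -0.47] err mm [178.2  -9.4 -54.6] deg [0.2 3.4 0. ]
[0.5, -0.35, 0.4]
q [-1.26 -0.5   1.34  1.48  0.5   1.74  0.15] err mm [ 59.1 -41.4  -9.4] deg [0.7 1.1 0. ]
q [-1.69 -0.5   1.34  1.72  0.35  1.8  -0.47] err mm [178.8  -6.9 -53.5] deg [0.1 3.4 0. ]
[0.5, -0.35, 0.4]
q [-1.26 -0.5   1.34  1.48  0.5   1.74  0.94] err mm [ 59.1 -41.4  -9.4] deg [ 0.7  1.1 -0. ]
q [-1.69 -0.5   1.34  1.72  0.35  1.8  -0.47] err mm [178.5  -8.1 -54.1] deg [0.1 3.4 0. ]
```

```bash
python3 - <<'E' | grep OK
from sim import *
from g import *
import io,contextlib
q0=np.array(read_state()['joint_positions'])
tg=g+.09*zf
Rs={'jawY':mat([0,0,-1],[0,1,0]),'jawX':mat([0,0,-1],[1,0,0]),'j45':mat([0,0,-1],[1,1,0]),'jm45':mat([0,0,-1],[-1,1,0]),'cur':O[4]}
for pr in ([.1,-.4,.4],[.2,-.4,.4],[.05,-.45,.4],[.2,-.3,.45],[.3,.4,.4],[.25,.5,.35],[.4,.3,.4],[.5,.2,.45],[.3,.0,.5],[.35,-.08,.5],[.3,-.3,.5]):
  for n,Rr in Rs.items():
    with contextlib.redirect_stdout(io.StringIO()):
        a=goto(q0.copy(),np.array(pr),Rr); e1=np.linalg.norm(F(a)[0]-pr);b=goto(a,tg,Rg)
    e=np.linalg.norm(F(b)[0]-tg)
    print('OK' if e<.003 else 'no',pr,n,a.round(2),round(e1,3),b.round(2),min((hi-b).min(),(b-lo).min()).round(2))
E
```

```text
OK [0.1, -0.4, 0.4] jawY [ 0.02 -0.5   0.83  1.75  0.36  1.73  2.42] 0.0 [-0.13  0.53  0.2   1.22 -0.11  1.75 -0.01] 0.31
OK [0.1, -0.4, 0.4] jawX [ 0.04 -0.49  0.82  1.75  0.36  1.73  0.86] 0.0 [-0.24  0.55  0.36  1.22 -0.18  1.75  0.04] 0.31
OK [0.1, -0.4, 0.4] j45 [ 0.03 -0.49  0.83  1.75  0.36  1.73  1.64] 0.0 [-0.19  0.54  0.28  1.22 -0.14  1.75  0.02] 0.31
OK [0.1, -0.4, 0.4] jm45 [-0.06 -0.49  0.38  2.03  0.36  1.71  2.53] 0.208 [-0.14  0.53  0.22  1.22 -0.11  1.75 -0.  ] 0.31
OK [0.1, -0.4, 0.4] cur [-0.28 -0.5   0.98  1.71  0.53  1.9   1.95] 0.0 [-0.41  0.61  0.64  1.22 -0.31  1.76  0.12] 0.3
OK [0.2, -0.4, 0.4] jawY [-0.38 -0.5   0.99  1.68  0.42  1.74  2.19] 0.0 [-0.42  0.62  0.65  1.22 -0.32  1.76  0.13] 0.3
OK [0.2, -0.4, 0.4] jawX [-0.38 -0.49  0.99  1.68  0.41  1.73  0.62] 0.0 [-0.5   0.66  0.79  1.22 -0.4   1.77  0.18] 0.29
OK [0.2, -0.4, 0.4] j45 [-0.38 -0.5   0.99  1.68  0.41  1.74  1.41] 0.0 [-0.46  0.64  0.72  1.22 -0.36  1.77  0.15] 0.29
OK [0.2, -0.4, 0.4] jm45 [-0.67 -0.49  0.92  1.7   0.42  1.76  2.56] 0.148 [-0.55  0.71  0.89  1.22 -0.46  1.79  0.22] 0.27
OK 
[... 4179 characters left out ...]
 -0.32  0.78  1.52  0.16  2.06  1.07] 0.0 [-0.57  0.73  0.95  1.22 -0.5   1.79  0.24] 0.27
OK [0.3, -0.3, 0.5] jawY [-0.68 -0.49  0.88  1.51  0.4   1.93  1.85] 0.0 [-0.54  0.7   0.87  1.22 -0.45  1.78  0.21] 0.28
OK [0.3, -0.3, 0.5] jawX [-0.68 -0.49  0.88  1.51  0.4   1.93  0.28] 0.0 [-0.58  0.74  0.96  1.22 -0.51  1.8   0.24] 0.26
OK [0.3, -0.3, 0.5] j45 [-0.68 -0.5   0.88  1.51  0.4   1.93  1.07] 0.0 [-0.56  0.72  0.92  1.22 -0.48  1.79  0.23] 0.27
OK [0.3, -0.3, 0.5] jm45 [-0.77 -0.49  0.88  1.5   0.41  1.95  2.55] 0.031 [-0.55  0.71  0.9   1.22 -0.46  1.79  0.22] 0.27
OK [0.3, -0.3, 0.5] cur [-0.85 -0.3   1.14  1.42  0.33  2.06  1.6 ] 0.0 [-0.64  0.83  1.11  1.22 -0.62  1.83  0.31] 0.23
```

```bash
python3 -c "
from g import *
delta([.3,0,.5],mat([0,0,-1],[1,0,0]))"
```

```text
t 9.02 ee [ 0.432  -0.0663  0.3047] F [-0.2  0.3 -0.8] w 0.048
turn deg [69.75 -9.2   9.64] units [ 1.55  -0.204  0.214] shift mm [-160.3    9.6 -184.9] units [-6.41  0.38 -7.4 ]
```

arm_command --targets '[0, 0, 0, -0.8, 0, -0.6, 0.55, 0, 0, 0, -0.8, 0.05, -0.9, 0.55, 0, 0, 0, -0.8, 0.05, -0.9, 0.55, 0, 0, 0, -0.8, 0.05, -0.9, 0.55, 0, 0, 0, -0.8, 0.05, -0.9, 0.55, 0, 0, 0, -0.8, 0.05, -0.9, 0.55, 0.15, -0.02, 0.02, -0.8, 0.05, -0.9, 0.55, 0.15, -0.02, 0.02, -0.6, 0.05, -0.7, 0.55, 0.15, -0.02, 0.02, 0, 0, 0, 0.55, 0.15, -0.02, 0.02, 0, 0, 0, 0.55, 0.15, -0.02, 0.02, 0, 0, 0, 0.55, 0.15, -0.02, 0.02, 0, 0, 0, 0.55]'

```text
time: 10.02
ee_pos: [0.3077, -0.008, 0.4949]
eef_rot: [0.363, 0.643, -0.365, 0.567]
ft_force: [-0.6, -0.7, -0.2]
width: 0.048
```

```bash
python3 -c "
from sim import *
from g import *
q=np.array(read_state()['joint_positions']);print(q.round(2))
delta([.3,0,.5],mat([0,0,-1],[1,0,0])); delta(g+.09*zf,Rg)
goto(q,g+.09*zf,Rg)"
```

```text
[-0.91 -0.45  0.51  1.62  0.14  1.98  0.09]
t 10.02 ee [ 0.3077 -0.008   0.4949] F [-0.6 -0.7 -0.2] w 0.048
turn deg [27.91 -4.24  4.46] units [ 0.62  -0.094  0.099] shift mm [ -3.9  -3.3 -11.1] units [-0.16 -0.13 -0.44]
t 10.02 ee [ 0.3077 -0.008   0.4949] F [-0.6 -0.7 -0.2] w 0.048
turn deg [ 32.     1.4  -14.64] units [ 0.711  0.031 -0.325] shift mm [204.8 248.8 186.8] units [8.19 9.95 7.47]
q [-0.51  0.68  0.82  1.22 -0.42  1.78  0.19] err mm [ 0. -0.  0.] deg [-0. -0. -0.]
```

arm_command --targets '[0.142, 0.006, -0.065, 0, 0, 0, 0.55, 0.142, 0.006, -0.065, 0, 0, 0, 0.55, 0.142, 0.006, -0.065, 0, 0, 0, 0.55, 0.142, 0.006, -0.065, 0, 0, 0, 0.55, 0.142, 0.006, -0.065, 0, 0, 0, 0.55]'

```text
time: 10.43
ee_pos: [0.3014, -0.008, 0.4997]
eef_rot: [0.408, 0.596, -0.499, 0.479]
ft_force: [-0.8, 0.7, 0.0]
width: 0.0476
```

```bash
python3 -c "
from g import *
delta(g+.09*zf,Rg)"
```

```text
t 10.43 ee [ 0.3014 -0.008   0.4997] F [-0.8  0.7  0. ] w 0.0476
turn deg [13.42  1.2  -7.68] units [ 0.298  0.027 -0.171] shift mm [172.8 325.2  95. ] units [ 6.91 13.01  3.8 ]
```

arm_command --targets '[0.14, 0.01, -0.08, 0.4, 0.6, 0.25, 0.55, 0.14, 0.01, -0.08, 0.4, 0.9, 0.2, 0.55, 0.04, 0, -0.02, 0.4, 1, 0.2, 0.55, 0, 0, 0, 0.4, 1, 0.15, 0.55, 0, 0, 0, 0.4, 1, 0.15, 0.55, 0, 0, 0, 0.4, 1, 0.15, 0.55, 0, 0, 0, 0.4, 1, 0.15, 0.55, 0, 0, 0, 0.4, 1, 0.15, 0.55, 0, 0, 0, 0.4, 0.8, 0.15, 0.55, 0, 0, 0, 0, 0.2, 0, 0.55]'

```text
time: 11.27
ee_pos: [0.4773, -0.0623, 0.3344]
eef_rot: [-0.429, -0.564, 0.595, -0.38]
ft_force: [-0.6, 0.2, -0.8]
width: 0.048
```

```bash
python3 -c "
from g import *
delta(g+.09*zf,Rg)"
```

```text
t 11.27 ee [ 0.4773 -0.0623  0.3344] F [-0.6  0.2 -0.8] w 0.048
turn deg [-0.82 -0.52  0.36] units [-0.018 -0.012  0.008] shift mm [ 29.9 134.  -26.7] units [ 1.2   5.36 -1.07]
```

arm_command --targets '[0, 0, 0, 0.2, 0.8, -0.2, 0.55, 0, 0, 0, 0.2, 1, -0.2, 0.55, 0, 0, 0, 0.2, 1, -0.2, 0.55, 0, 0, 0, 0.2, 1, -0.2, 0.55, 0, 0, 0, 0.2, 0.7, -0.2, 0.55, 0, 0, 0, 0, 0.2, 0, 0.55, 0, 0, 0, 0, 0, 0, 0.55]'

```text
time: 11.85
ee_pos: [0.583, -0.0485, 0.2675]
eef_rot: [-0.43, -0.565, 0.595, -0.376]
ft_force: [-0.5, -0.5, 1.0]
width: 0.0484
```

```bash
python3 -c "
from g import *
delta(g+.09*zf,Rg);print(read_state()['joint_positions'].round(2))
shot('wrist','w8',None,1.5)
shot('scene','s8',(180,90,380,290),3.7);shot('top','t8',(200,100,380,240),4)"
```

```text
t 11.85 ee [ 0.583  -0.0485  0.2675] F [-0.5 -0.5  1. ] w 0.0484
turn deg [-0.9  -0.87  0.67] units [-0.02  -0.019  0.015] shift mm [ 2.8 13.1 -4.5] units [ 0.11  0.52 -0.18]
[-0.11  0.5   0.2   1.24 -0.11  1.77 -0.  ]
```

View pics/w8.png

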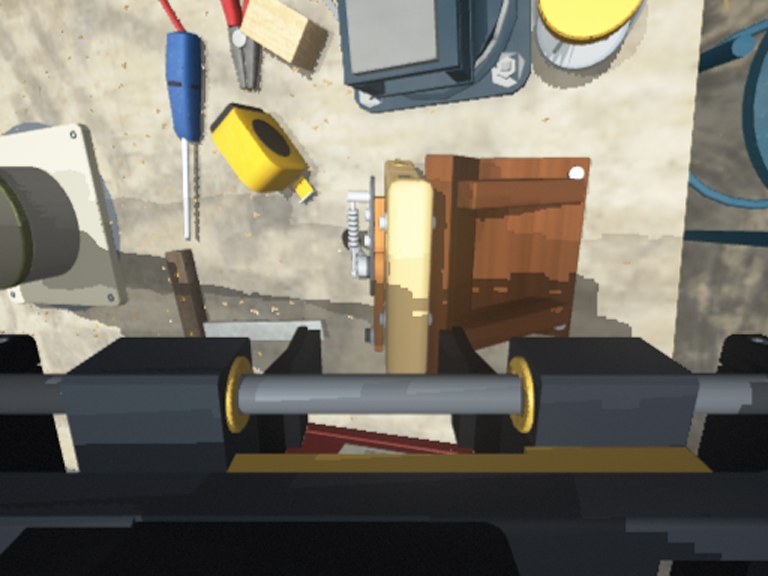

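View pics/s8.png

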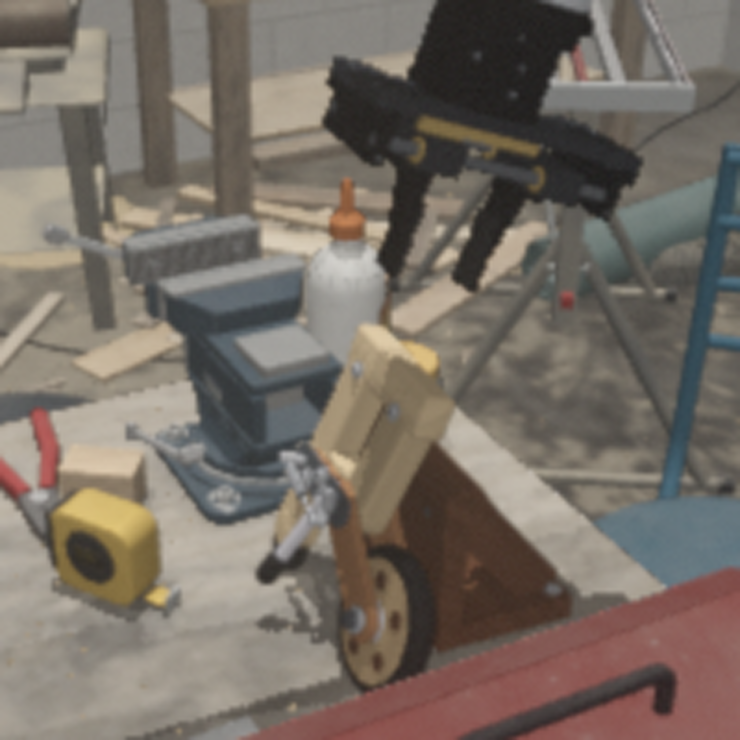

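View pics/t8.png

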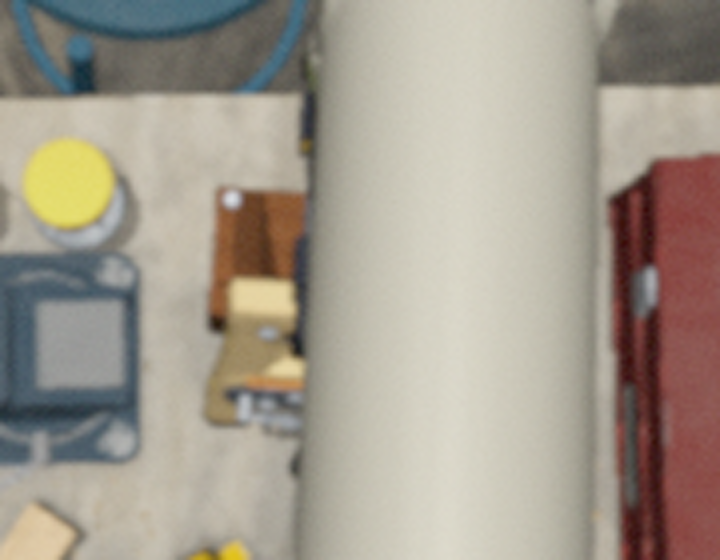

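```bash
python3 -c "
from g import *
for P in ([72,12,197],[72,-12,197],[20,12,197],[20,-12,197]): print(P,(proj('wrist',f(np.array(P)/1e3))*1.5).round(1))
import cv2
a=cv2.imread('pics/w8.png')[150:390,330:480];cv2.imwrite('pics/w8c.png',cv2.resize(a,None,fx=2.5,fy=2.5))
"
```

```text
[72, 12, 197] [[382.1 178.7]]
[72, -12, 197] [[429.6 177.9]]
[20, 12, 197] [[383.4 278.4]]
[20, -12, 197] [[428.2 277.8]]
```

View pics/w8c.png

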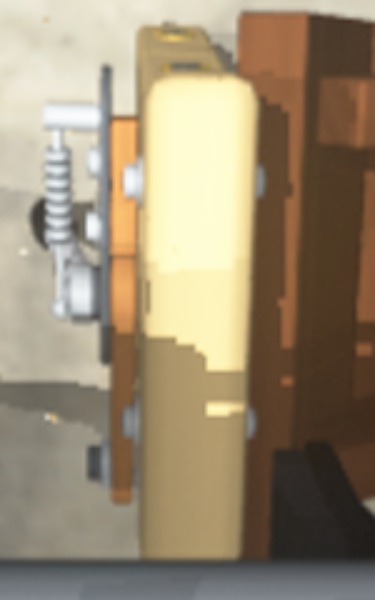

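arm_command --targets '[-0.02, -0.019, 0.015, 0, 0.25, -0.1, 0.55, 0, 0, 0, 0, 0.25, -0.05, 0.55, 0, 0, 0, 0.2, 0, 0, 0.55, 0, 0, 0, 0.4, 0, 0, 0.55, 0, 0, 0, 0.5, 0, 0, 0.55, 0, 0, 0, 0.4, 0, 0, 0.55, 0, 0, 0, 0, 0, 0, 0.55]'

```text
time: 12.58
ee_pos: [0.581, -0.0452, 0.2304]
eef_rot: [-0.428, -0.563, 0.589, -0.391]
ft_force: [0.1, -0.4, -0.4]
width: 0.0476
```

```bash
python3 -c "
from g import *
delta(g,Rg)"
```

```text
t 12.58 ee [ 0.581  -0.0452  0.2304] F [ 0.1 -0.4 -0.4] w 0.0476
turn deg [ 0.08  0.01 -0.59] units [ 0.002  0.    -0.013] shift mm [57.3  2.1 -1.2] units [ 2.29  0.08 -0.05]
```

arm_command --targets '[0, 0, -0.01, 0.3, 0.1, 0, 0.55, 0, 0, 0, 0.4, 0.03, 0, 0.55, 0, 0, 0, 0.4, 0, 0, 0.55, 0, 0, 0, 0.4, 0, 0, 0.55, 0, 0, 0, 0.4, 0, 0, 0.55, 0, 0, 0, 0.2, 0, 0, 0.55, 0, 0, 0, 0, 0, 0, 0.55]'

```text
time: 13.17
ee_pos: [0.5641, -0.0443, 0.174]
eef_rot: [-0.425, -0.565, 0.591, -0.388]
ft_force: [0.5, -0.7, 0.1]
width: 0.0478
```

```bash
python3 -c "
from g import *
delta(g,Rg)
shot('scene','s9',(230,100,350,240),5);shot('wrist','w9',None,1.5)"
```

```text
t 13.17 ee [ 0.5641 -0.0443  0.174 ] F [ 0.5 -0.7  0.1] w 0.0478
turn deg [ 0.06  0.01 -0.02] units [ 0.001  0.    -0.001] shift mm [-1.6 -0.5 -1.4] units [-0.06 -0.02 -0.06]
```

View pics/s9.png

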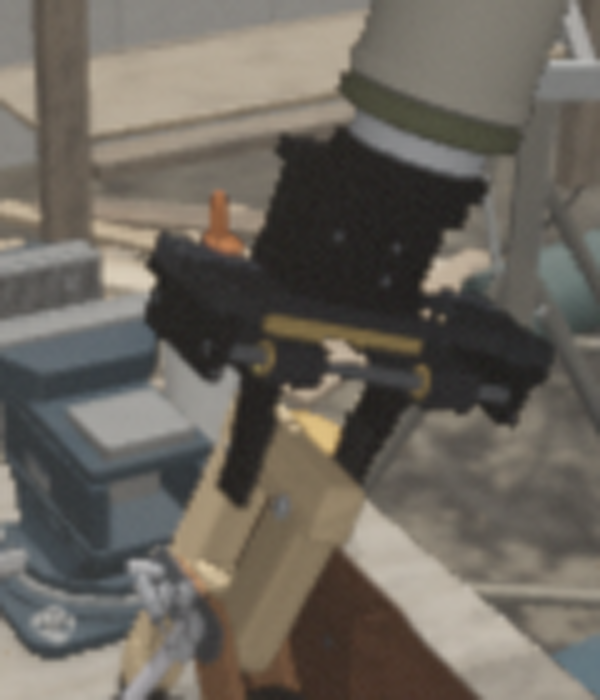

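View pics/w9.png

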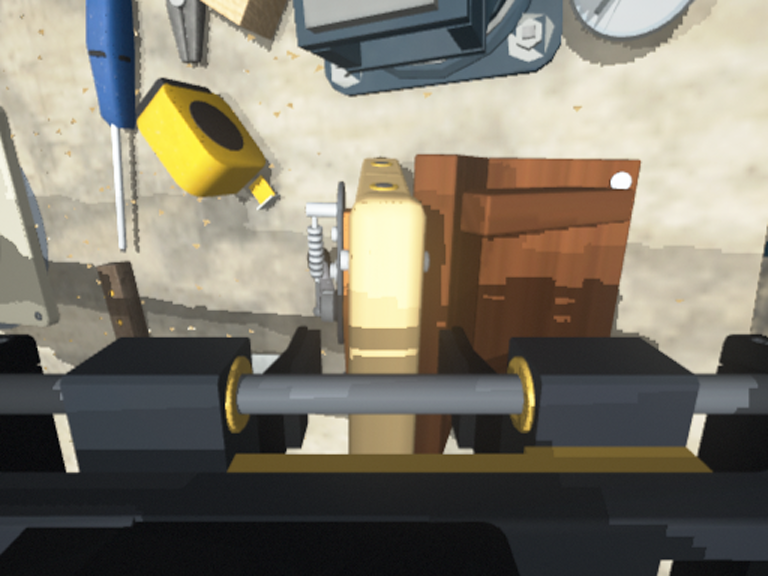

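arm_command --targets '[0, 0, 0, 0, 0, 0, 0, 0, 0, 0, 0, 0, 0, 0, 0, 0, 0, 0, 0, 0, 0, 0, 0, 0, 0, 0, 0, 0, 0, 0, 0, 0, 0, 0, 0, 0, 0, 0, 0, 0, 0, 0, 0, 0, 0, 0, 0, 0, 0]' --newtons 35

```text
time: 13.85
ee_pos: [0.5659, -0.0442, 0.1771]
eef_rot: [-0.427, -0.564, 0.59, -0.389]
ft_force: [0.1, 0.0, 0.5]
width: 0.0238
```

```bash
python3 -c "
from g import *
delta(g,Rg)
shot('scene','s10',(230,150,350,290),5);shot('wrist','w10',None,1.5);print(read_state()['torque'])"
```

```text
t 13.85 ee [ 0.5659 -0.0442  0.1771] F [0.1 0.  0.5] w 0.0238
turn deg [ 0.05 -0.02 -0.25] units [ 0.001 -0.    -0.006] shift mm [ 2.  -1.1 -1.2] units [ 0.08 -0.05 -0.05]
[-0.09731709 -0.07308713 -0.24927919]
```

View pics/s10.png

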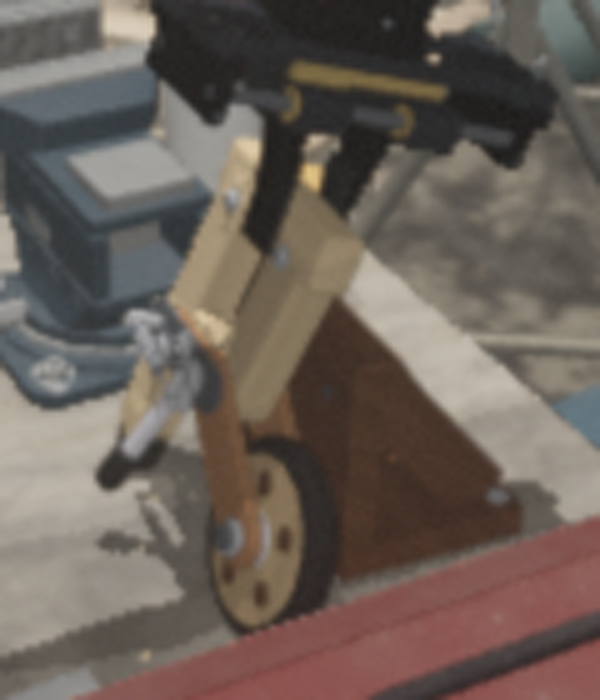

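View pics/w10.png

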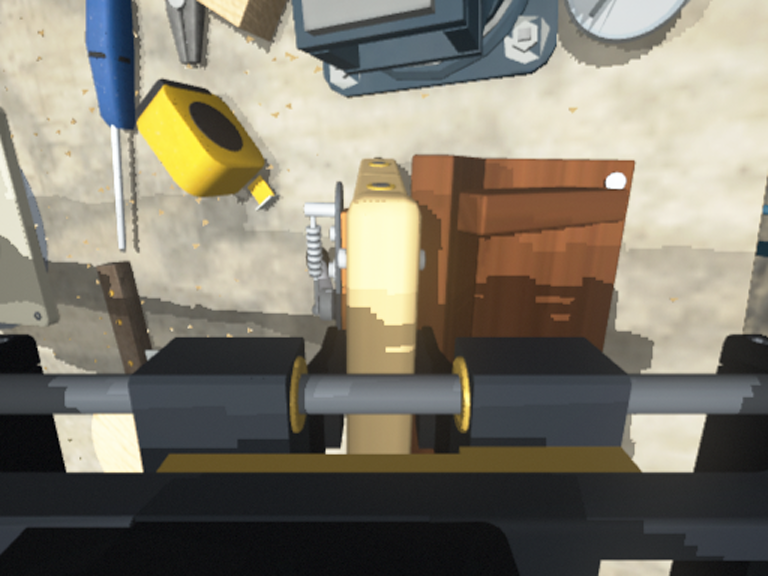

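```bash
cat > up.py <<'E'
from g import *
s=read_state();Rc=Ro.from_quat(s['eef_rot']);tx=Rc.apply([1,0,0])
lean=np.arccos(-tx[2]);print('tool lean',lean.round(4),'tx',tx.round(3),'jaw',Rc.apply([0,1,0]).round(3))
E
python3 - <<'E'
from up import *
import json
h=(s['ee_pos'][2]-.010)/np.cos(lean);print('zf TCP',h+.01)
L=s['ee_pos']+tx*h;print('pivot',L)
xf=-Rc.apply([0,0,1]);xf[2]=0;xf/=np.linalg.norm(xf);print(xf)
json.dump([h,L.tolist(),xf.tolist()],open('piv.json','w'))
Rup=mat([0,0,-1],-np.cross([0,0,1],xf))
for fr in(.5,1):
    Rt=Rc*Ro.from_rotvec((Rc.inv()*Rup).as_rotvec()*fr)
    delta(L-Rt.apply([1,0,0])*h,Rt)
E
```

```text
tool lean 0.3405 tx [-0.333  0.022 -0.943] jaw [ 0.941 -0.061 -0.334]
zf TCP 0.18725119181844926
pivot [ 0.50684806 -0.04033446  0.01      ]
[0.06492615 0.99789007 0.        ]
t 13.95 ee [ 0.5659 -0.0443  0.1771] F [ 0.5  1.  -0.2] w 0.0238
turn deg [ 0.   -0.02  9.75] units [ 0.    -0.     0.217] shift mm [  2.6 -30.   -0. ] units [ 0.1 -1.2 -0. ]
t 13.95 ee [ 0.5659 -0.0443  0.1771] F [ 0.5  1.  -0.2] w 0.0238
turn deg [ 1.000e-02 -3.000e-02  1.951e+01] units [ 0.    -0.001  0.434] shift mm [ 10.2 -59.2  -0.1] units [ 0.41 -2.37 -0.  ]
```

Half the roll first, then check.

arm_command --targets '[0, 0, 0, -0.06, 0, 0, 0, 0, 0, 0.03, 0, -0.18, 0, 0, 0, 0, 0.05, 0, -0.28, 0, 0, 0, 0, 0.05, 0, -0.28, 0, 0, 0, 0, 0.05, 0, -0.28, 0, 0, 0, 0, 0.04, 0, -0.15, 0, 0, 0, 0, 0, 0, 0, 0, 0]' --newtons 50

```text
time: 14.53
ee_pos: [0.536, -0.0416, 0.1857]
eef_rot: [-0.474, -0.525, 0.554, -0.439]
ft_force: [0.8, -0.4, -3.7]
width: 0.0243
```

```bash
cat > st.py <<'E'
from up import *
import json,sys
h,L,xf=json.load(open('piv.json'));L=np.array(L)
print('foot-line pos now',(s['ee_pos']+tx*h).round(4),'(z .010 = on bench)')
Rup=mat([0,0,-1],-np.cross([0,0,1],xf))
delta(L+[0,0,h],Rup)
E
python3 st.py; python3 -c "
from h import *
shot('scene','s11',(210,130,370,290),4)"
```

```text
tool lean 0.1657 tx [-0.164  0.012 -0.986] jaw [ 0.984 -0.063 -0.165]
foot-line pos now [ 0.5069 -0.0395  0.0108] (z .010 = on bench)
t 14.53 ee [ 0.536  -0.0416  0.1857] F [ 0.8 -0.4 -3.7] w 0.0243
turn deg [ 0.07 -0.05  9.49] units [ 0.002 -0.001  0.211] shift mm [  3.2 -29.1   0.6] units [ 0.13 -1.16  0.02]
```

View pics/s11.png

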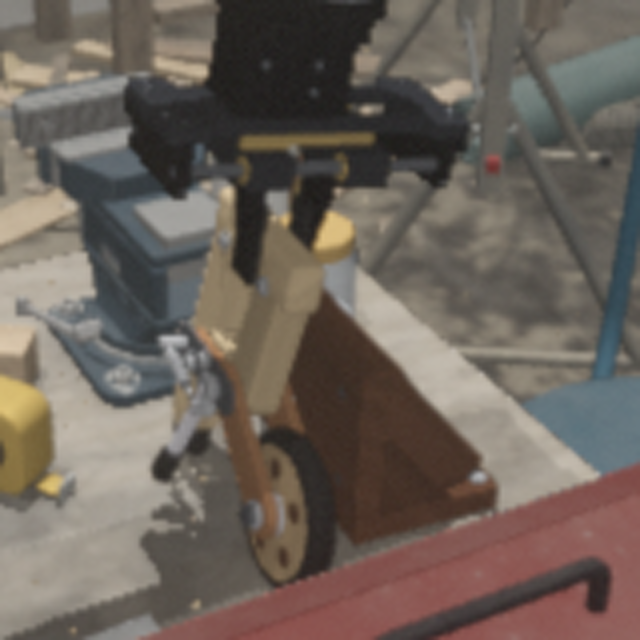

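arm_command --targets '[0, 0, 0.03, 0, -0.18, 0, 0, 0, 0, 0.05, 0, -0.28, 0, 0, 0, 0, 0.05, 0, -0.28, 0, 0, 0, 0, 0.05, 0, -0.26, 0, 0, 0, 0, 0.03, 0, -0.15, 0, 0, 0, 0, 0, 0, 0, 0, 0]'

```text
time: 15.08
ee_pos: [0.5065, -0.0391, 0.1882]
eef_rot: [-0.515, -0.485, 0.516, -0.483]
ft_force: [-1.2, 0.2, -3.2]
width: 0.0237
```

```bash
python3 st.py
```

```text
tool lean 0.0033 tx [-0.003  0.001 -1.   ] jaw [ 0.998 -0.063 -0.003]
foot-line pos now [ 0.506  -0.0389  0.0109] (z .010 = on bench)
t 15.08 ee [ 0.5065 -0.0391  0.1882] F [-1.2  0.2 -3.2] w 0.0237
turn deg [ 0.12 -0.05  0.18] units [ 0.003 -0.001  0.004] shift mm [0.9 0.4 1.2] units [0.04 0.02 0.05]
```

arm_command --targets '[0, 0, 0.003, 0.04, 0, 0, 0, 0, 0, 0, 0.04, 0, 0, 0, 0, 0, 0, 0, 0, 0, 0]'

```text
time: 15.33
ee_pos: [0.5074, -0.0391, 0.1881]
eef_rot: [-0.515, -0.485, 0.516, -0.483]
ft_force: [-3.4, 0.2, -1.5]
width: 0.0235
```

```bash
python3 st.py; python3 -c "
from h import *
shot('scene','s12',(210,130,370,290),4);shot('wrist','w12',None,1.5);shot('top','t12',(210,110,370,250),4)"
```

```text
tool lean 0.0018 tx [-0.001  0.001 -1.   ] jaw [ 0.998 -0.063 -0.002]
foot-line pos now [ 0.5071 -0.0389  0.0109] (z .010 = on bench)
t 15.33 ee [ 0.5074 -0.0391  0.1881] F [-3.4  0.2 -1.5] w 0.0235
turn deg [ 0.14 -0.05  0.09] units [ 0.003 -0.001  0.002] shift mm [ 0.9 -0.4  1.2] units [ 0.03 -0.02  0.05]
```

View pics/s12.png

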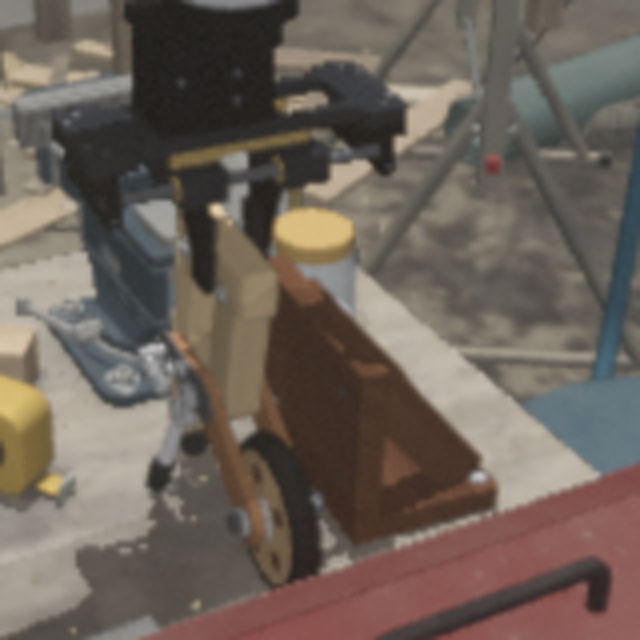

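View pics/w12.png

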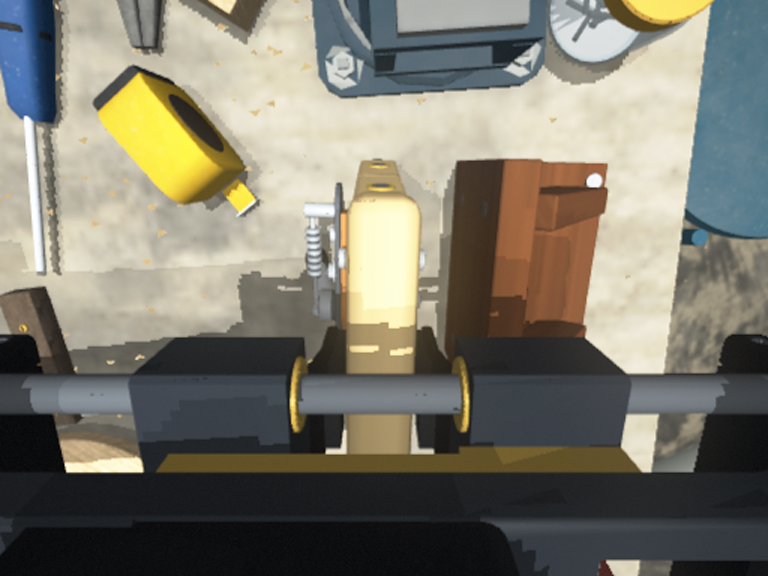

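View pics/t12.png

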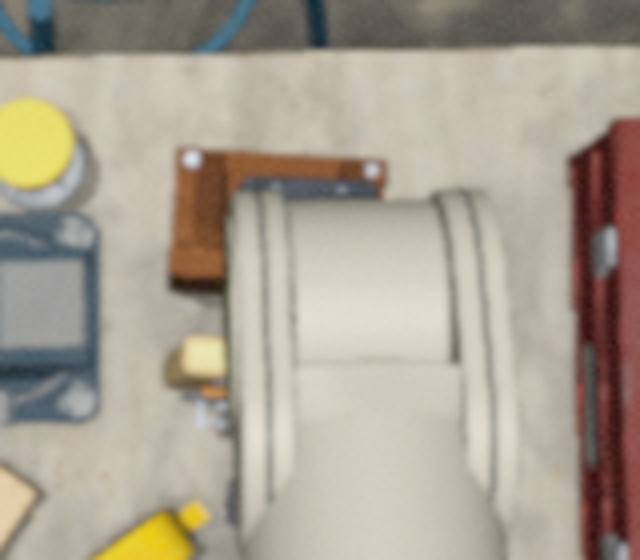

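arm_command --targets '[0, 0, 0, 0.06, 0, 0, 0, 0, 0, 0, 0.06, 0, 0, 0, 0, 0, 0, 0.05, 0, 0, 0, 0, 0, 0, 0.03, 0, 0, 0]'

```text
time: 15.82
ee_pos: [0.5092, -0.0392, 0.1879]
eef_rot: [0.516, 0.484, -0.515, 0.484]
ft_force: [-7.3, 2.2, 10.5]
width: 0.0237
```

```bash
python3 st.py
```

```text
tool lean 0.0017 tx [-0.     0.002 -1.   ] jaw [ 0.998 -0.063 -0.   ]
foot-line pos now [ 0.5092 -0.0389  0.0106] (z .010 = on bench)
t 15.82 ee [ 0.5092 -0.0392  0.1879] F [-7.3  2.2 10.5] w 0.0237
turn deg [ 0.11 -0.09  0.01] units [ 0.003 -0.002  0.   ] shift mm [ 0.6 -2.2  1.3] units [ 0.03 -0.09  0.05]
```

arm_command --targets '[0, 0, 0, 0, -0.07, 0, 0, 0, 0, 0, 0, -0.03, 0, 0, 0, 0, 0, 0, 0, 0, 0, 0, 0, 0, 0, 0, 0, 0, 0, 0, 0, 0, 0, 0, 0]'

```text
time: 16.23
ee_pos: [0.5073, -0.0391, 0.188]
eef_rot: [-0.515, -0.485, 0.516, -0.483]
ft_force: [-3.7, 0.8, 4.1]
width: 0.0236
```

```bash
python3 st.py; python3 -c "
from h import *
shot('scene','s13',(230,160,330,290),5);shot('wrist','w13',None,1.5)
s=read_state();print(s['ee_pos'],s['ft_force'],s['joint_vel'].round(4),s['joint_positions'].round(3),s['time'])"
```

```text
tool lean 0.0021 tx [-0.001  0.001 -1.   ] jaw [ 0.998 -0.063 -0.002]
foot-line pos now [ 0.507  -0.0388  0.0107] (z .010 = on bench)
t 16.23 ee [ 0.5073 -0.0391  0.188 ] F [-3.7  0.8  4.1] w 0.0236
turn deg [ 0.12 -0.08  0.09] units [ 0.003 -0.002  0.002] shift mm [ 0.7 -0.4  1.3] units [ 0.03 -0.01  0.05]
[ 0.50722266 -0.03906531  0.18800098] [-2.43664644  1.3954889   4.14792084] [ 0.0004 -0.002   0.0018  0.0034  0.001  -0.0009  0.0002] [-0.172  0.115  0.171  1.848 -0.023  1.182 -0.056] 16.3333
```

View pics/s13.png

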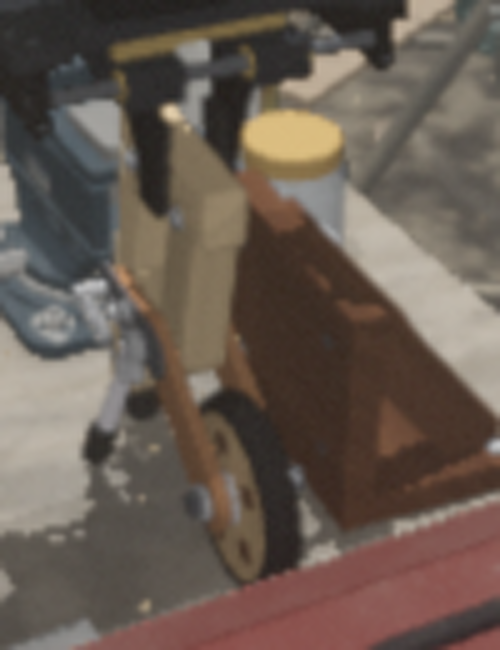

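```bash
python3 -c "
from h import *
from pose import frameT
xf=np.array([.06493,.99789,0]);o=np.array([.507,-.0388,0])-.010*xf
yf=np.array([-.99789,.06493,0])
for n,P in dict(nut=(-72,29,50),sfoot=(14.2,43,23),railcorner=(-42,-12,197)).items():
    X=o+xf*P[0]/1e3+yf*P[1]/1e3+np.array([0,0,P[2]/1e3]); u=proj('scene',X)[0];print(n,((u-[230,160])*5).round(1), X.round(3))
"
```

```text
nut [191.9 503.9] [ 0.473 -0.119  0.05 ]
sfoot [ 99.  449.9] [ 0.464 -0.032  0.023]
railcorner [250.5 186. ] [ 0.516 -0.091  0.197]
```

```bash
python3 -c "
from bench import *
print(close_job());print(read_state()['ft_force'])"
```

```text
the job is handed in; nothing more can be done
None
the job is handed in; nothing more can be done
```

The kickstand is down and the frame stands upright clear of the bracket. The gripper is still holding it by the saddle rail, so you can measure the gap under the stand's foot. I handed the job in at about 16.3 s; no verdict came back.

**What I did:** I pushed the kickstand's foot down with the closed fingertips until it snapped to its stop. Then I gripped the saddle rail at 35 N, raised to 50 N, and rolled the frame upright on its wheel and front foot. I pressed it lightly onto the bench and held it there.

**Last checks:**
- **Upright:** the tool was within about 0.002 rad of vertical. I took the frame's lean from this, since the pads sit flat on the rail.
- **On the bench:** the ground line was about 1 mm from bench level, and the gripper was pressing down with about 4 N.
- **Held:** the fingers were open 23.6 mm, which fits the 24 mm rail, and joint speeds were below 0.004 rad/s.
- **Kickstand and bracket:** the scene picture shows the kickstand down and a visible gap to the bracket, which I estimate at about 25 mm.
- **Position:** the wheel nut, the kickstand's foot and a rail corner all appeared within about 1 pixel (roughly 2 mm) of where they should be.
- **Loose things:** the tape measure, pliers and screw jar looked untouched in the pictures. I did not measure their positions.

**What went wrong or disagreed:**
- **Wrong turn:** at about 7 s I first turned the wrist the wrong way. Joint 7 read 2.603 rad against its 2.6 limit, and joint 2 read -0.501 against -0.5. There was also a brief 41 N wrist-force reading, with no contact visible in the pictures taken just after. I took the arm out by another route, but the judge could count the limit readings against the run.
- **Lean estimate:** the camera fits put the starting lean at 0.30–0.33 rad, against the stated 0.35. The gripper later measured 0.34.

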